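Prop the spring hatch with a wedge and fetch the wax tube

TASK

The sliding hatch of the grey storage case springs shut by itself: open it by pushing the wooden wedge against the pull plate at its front, and leave the wedge lying flat, lengthwise, between the pull plate and the jamb block so that it alone holds the hatch open. Then reach in under the fixed roof, fetch the wax tube without knocking over the two jars, and stand it upright on the floor of the white tray. Leave the hatch propped.

Things in the scene. Friction and masses are not known exactly. Their poses are not given: they have to be found in the camera images.
- case: Grey steel storage case, fixed. Origin: bench level, under the middle of the box; +y = the way the hatch opens, +x to its back. Box x -74..74, y -125..125 mm, walls 4 mm, inner floor at z 4, walls to z 70, side rails to z 79, hatch z 74..77; the arm of its pull plate to z 84. In front a 4 mm base plate sticks out (x -155..-74, y -130..130). Inside: a wax tube, hidden while the hatch is shut.
- roof_edge (a point): Middle of the edge of the case's fixed roof, at its underside (case x 0, y -12, z 70 mm; roof 3 mm thick). The roof covers all at +y of it; the mouth is the 109 mm at -y of it, 140 mm wide inside, covered by the hatch when shut. Axes as the case.
- jamb_face (a point): Jamb block, fixed on the base plate at the closed end, 44 mm wide, 18 mm long, top 18 mm over the bench. The point is the middle of its flat face that looks to the case's +y, at bench level (case x -115, y -112 mm). The wedge goes on the base plate from this face to the pull plate. Axes as the case.
- hatch (a joint): Travel of the sliding hatch in m along the case's +y: 0 shut, 0.120 at its open stop. A spring shuts it with about 3 N when shut, 6 N when open. Propped by the wedge it stands at about 0.110, its leading edge then about flush with the roof edge.
- pull_face (a point): Pull plate of the hatch: aluminium, 44 mm wide, 5 mm thick, hanging in front of the box from an arm, 7 to 84 mm over the bench. The point is the middle of its width, on the face that looks to the case's -y, 30 mm over the bench. Push this face along the case's +y to open the hatch. Shut, it is in line with the jamb face. Axes as the case.
- wedge: Plain wooden wedge, loose, 60 g: 110 mm long (its y), 24 mm wide (its x), 12 mm high at the -y end rising to 30 mm at the +y end (21 mm in the middle); both ends are square. Origin: middle of the underside. Either end may face the pull plate. A fixed lamp hangs to the left of it (y > 0.3 m, from about 200 mm up): do not lift high there.
- wax_tube: Tube of carving wax, 28 mm outside diameter, 60 mm tall, loose, upright on the case's inner floor, its axis 8 to 16 mm inside the roof edge, so a vertical tool cannot grip it: lean the tool 35 to 45 degrees, fingertips towards the case's +y; draw it out towards -y before lifting. Origin: middle of its lower end; z along its axis.
- tray: White shallow tray, fixed on a 14 mm wooden board (104 x 164 mm) on the bench: 100 (its x) x 160 (its y) mm, floor 3 mm thick, walls 2 mm thick and 22 mm high. Origin: middle of the tray's underside, 14 mm over the bench.
- jar_talc: White screw-lid jar with blue lid, 39 mm wide, 62 mm high, bystander. Origin: middle of the underside.
- jar_flux: Amber screw-lid jar with black lid, 43 mm wide, 55 mm high, bystander. Origin: middle of the underside.
There are look-alikes about, which are no part of the job. What is shaped like the wedge but red is not meant.

How it is judged:
By the outcome, as a careful person would: the job done as asked, in the order asked, and still so for the second after the job is handed in, with the robot touching nothing.
It also fails if it takes over 72 s, if anything falls off the work surface, if the arm or the gripper's body presses on something with over 40 N, if the wrist force passes 120 N, or if a joint passes its speed limit or range.

ROBOT

A 7-joint arm with a two-finger parallel gripper is mounted at the origin on a cart in front of the work surface, level with it; the furniture and walls round the work are solid. World frame = base frame: x ahead of the robot, y to its left, z up, the work surface at z = 0. Lengths are in m, angles in rad, forces in N, time in s.
With the tool pointing down it reaches from about 0.4 to 0.875 m from the base axis. Payload 19.3 kg.
Tool frame: the origin (TCP) lies at the very end of the fingers, on their centre line; the grasp point (between the pads) lies 19 mm behind it; z points along the fingers, x is the direction in which the jaws open and shut, and the axes are right-handed (so a half turn about z gives the same grasp; the last joint's range is limited). The gripper opens to 85 mm and grips with 20 to 120 N. Pads are 22 mm wide; open, the fingers measure 114 mm over their backs; the gripper's body (76 mm by 85 mm) begins 54 mm behind the grasp point. The pads swing forward as they close: fully open they stand 13 mm farther back than shut.
Start: joints at [-1.185, 0.521, -0.036, 1.599, 0.021, 1.021, -0.113], TCP at [0.275, 0.561, 0.202] pointing down, gripper open.
Joint ranges: [-2.91, 2.91], [-0.3, 2.13], [-1.5, 1.42], [0.17, 2.43], [-1.26, 4.41], [0.16, 1.93], [-2.52, 2.52]. Speed limits (rad/s): [1.89, 1.89, 2.39, 2.39, 3.01, 3.01, 3.01].

INTERFACE

Orientations are given as [roll, pitch, yaw] about the fixed x, y, z axes, in that order (R = Rz(yaw) Ry(pitch) Rx(roll)).
In Python, from workcell import bot gives the robot as it stands.
- The arm moves only by the tool jog_arm, never from a script. Its argument "increments" is a list of rows, each an object of numbers: "wx", "wy", "wz": the turn, a rotation vector about the tool's x, y, z in degrees; "x", "y", "z": the shift along the tool's x, y, z in cm; "claw": the opening in per cent of the stroke, from 0 (shut) to 100 (fully open). A call has 1 to 10 rows; each row is the pose to reach, as a shift and turn from the pose measured when the call began, along the tool's axes at that moment; what a row does not reach only later rows make up. A row lasts 1/8 s, in which the tool goes at most 62.5 mm and 10.7 degrees, less where a joint would pass 70% of its speed; a pose out of reach is approached as far as the arm can. A call with a gripper value outside its range is refused whole. The fingers move at their own pace and stop on an object; "squeeze" is the grip in N (left out, the last holds). Time passes only in rows, so rows that repeat a pose let the fingers close. It gives the time, the measured TCP pose, the force and the opening at its end, in the units of the state.
- bot.observe(): the state, without advancing time (a new reading comes with each control period).
- bot.grab_frame(name): name is "side" or "top"; returns a dict with "pixels" (420x560x3 uint8, red, green, blue), "fov_y" (degrees; the focal length in pixels is half the picture's height over the tangent of half this angle, whatever the lens; pixels are square), "cx", "cy" (the principal point, pixels), "origin" and "orientation" of the camera in the world. Camera axes: x right, y down, z forward; pixel columns grow to the right and rows downward; lengths in m; the calibration is good to about 2 mm. A picture is of the moment at which its call begins. There is no depth.
- bot.job_done(): hands the job in, once; it reports no verdict.
The state is a dict: "clock": time; "qpos": joint angles; "qd": joint speeds; "joint_efforts": joint torques, N m; "position": TCP position; "tool_rot": TCP orientation; "force": force on the tool from outside, world axes, zero at the start; "moment": the same for the moment, N m; "grip_width": finger opening in m.
Only numpy, scipy, OpenCV 4.12 (cv2) and the standard library are available. Lean on these libraries where they do the work, as an engineer would, in place of code of your own. Each camera call takes 0.05 s, during which the arm holds its last target.

## Working session

There is one attempt and no reset: what is moved stays moved. The work goes in short steps, Python scripts to look and compute and a tool call to move; the robot and the scene stay as the last step left them, time stands still between calls to the robot, and variables do not carry over. Pictures are saved under pics/ and viewed, and the job is handed in when it is done.

Besides the shell and the picture viewer there is one more tool, called after "Call:" as name(argument=value, ...), one argument or row to a line, values as JSON. jog_arm: Moves the arm, as the interface text tells. Its arguments: {"type":"object","properties":{"increments":{"type":"array","items":{"type":"object","properties":{"wx":{"type":"number"},"wy":{"type":"number"},"wz":{"type":"number"},"x":{"type":"number"},"y":{"type":"number"},"z":{"type":"number"},"claw":{"type":"number"}}}},"squeeze":{"type":"number"}},"required":["increments"]}

```bash
ls; mkdir -p pics; python3 - <<'E'
from workcell import bot
import cv2
print(bot.observe())
for n in("side","top"):
    f=bot.grab_frame(n); print(n,{k:v for k,v in f.items() if k!="pixels"})
    cv2.imwrite(f"pics/{n}0.png",cv2.cvtColor(f["pixels"],cv2.COLOR_RGB2BGR))
E
```

```text
pics
{'clock': 0.0, 'qpos': array([-1.18520084,  0.52201863, -0.03631553,  1.60001234,  0.02121856,
        1.021094  , -0.11282284]), 'qd': array([-0.0021103 ,  0.00136316, -0.00079211,  0.00132051,  0.00030388,
       -0.00158738, -0.00067854]), 'joint_efforts': array([-1.97088055e-03, -9.27122211e+01,  1.97893001e+00, -3.69946682e+01,
        1.78202474e-02,  8.32996331e-03,  1.02536177e-05]), 'position': array([0.27499294, 0.56083544, 0.20152146]), 'tool_rot': array([3.14148891e+00, 1.14217464e-03, 1.11496746e+00]), 'force': array([ 0.17516825,  0.22685405, -0.43460106]), 'moment': array([ 0.10242644, -0.01685856,  0.00975153]), 'grip_width': 0.08533220786641618}
side {'fov_y': 42.30990776479502, 'cx': 279.54755718726204, 'cy': 216.11158082701488, 'origin': array([ 0.06930767, -1.12553988,  0.79353335]), 'orientation': array([-2.08834853e+00, -5.79961245e-04, -4.29266721e-01])}
top {'fov_y': 48.26311325858363, 'cx': 280.37565884650667, 'cy': 209.57011286371807, 'origin': array([0.4490662 , 0.02397517, 1.53489652]), 'orientation': array([-3.04089166, -0.00674222, -1.57153107])}
```

View pics/top0.png

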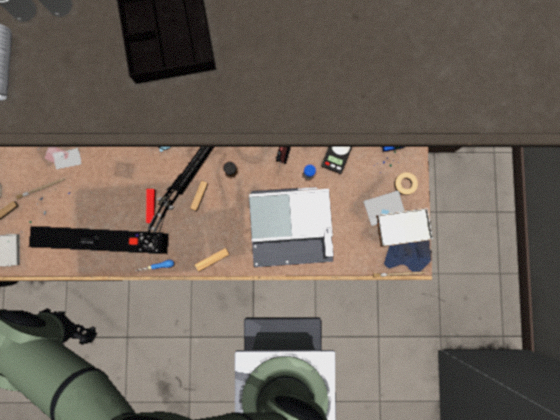

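View pics/side0.png

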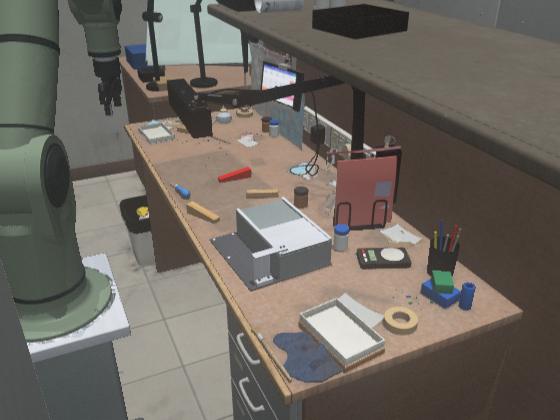

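```bash
python3 - <<'E'
import cv2
t=cv2.imread("pics/top0.png"); s=cv2.imread("pics/side0.png")
def c(im,x0,y0,x1,y1,k,n): cv2.imwrite(n,cv2.resize(im[y0:y1,x0:x1],None,fx=k,fy=k,interpolation=cv2.INTER_CUBIC))
c(t,130,140,290,280,5,"pics/c1.png"); c(t,240,180,440,280,4,"pics/c2.png")
c(s,160,150,290,230,6,"pics/c3.png"); c(s,200,190,400,370,4,"pics/c4.png")
E
```

```text
(no output)
```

View pics/c1.png

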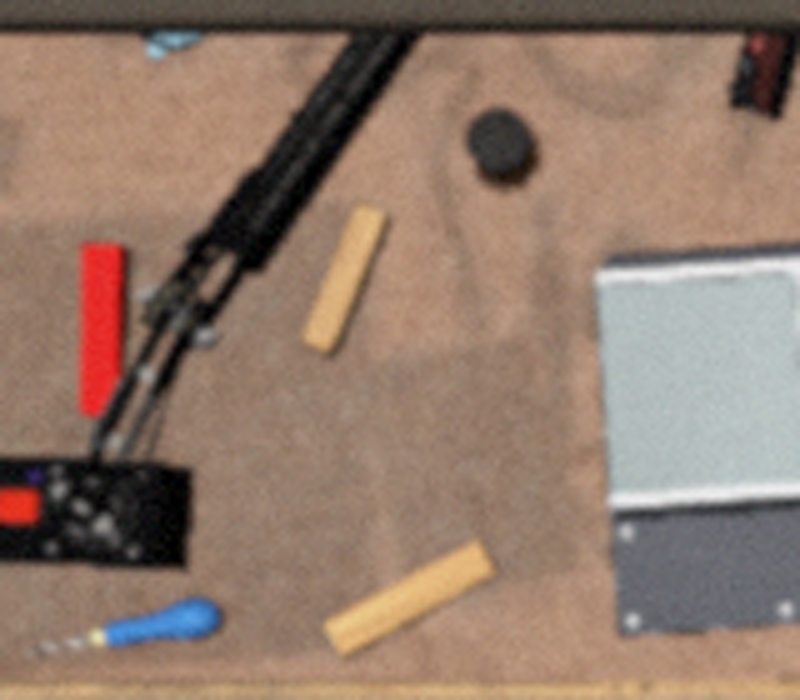

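View pics/c2.png

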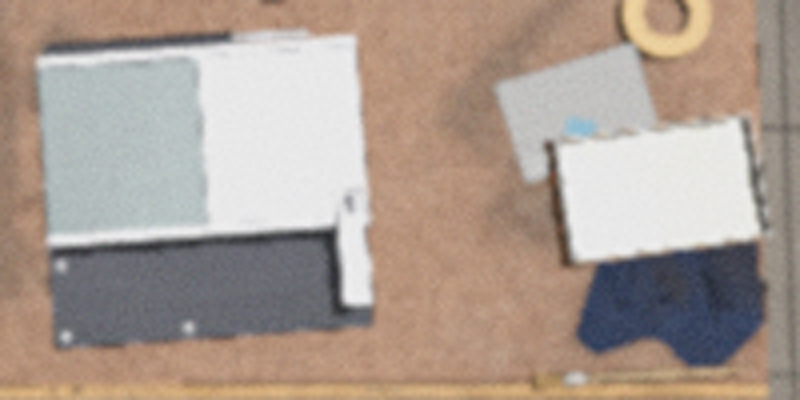

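View pics/c3.png

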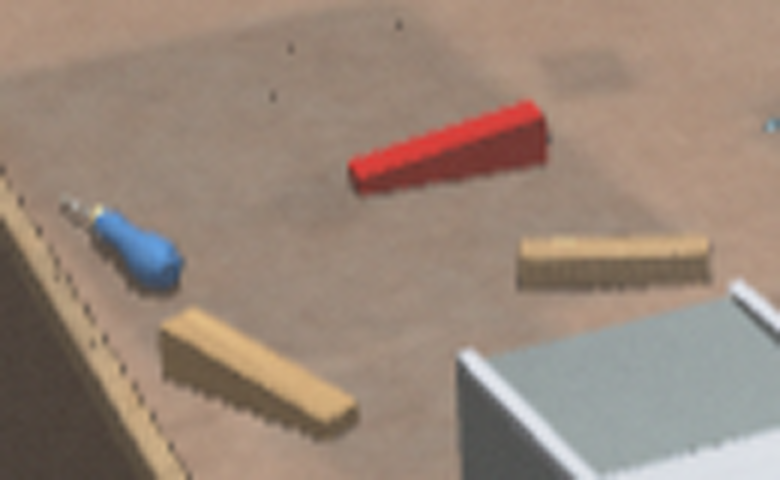

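View pics/c4.png

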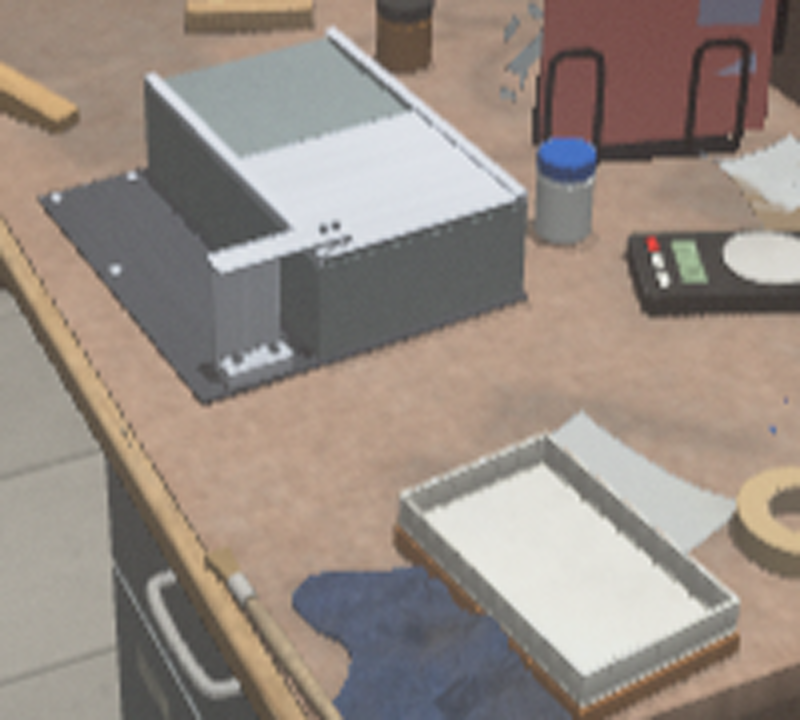

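```bash
cat > h.py <<'E'
import numpy as np
from scipy.spatial.transform import Rotation as R
from scipy.optimize import least_squares
CAM={'side':dict(f=None,fov=42.30990776479502,c=(279.54755718726204,216.11158082701488),o=[0.06930767,-1.12553988,0.79353335],r=[-2.08834853e+00,-5.79961245e-04,-4.29266721e-01]),
'top':dict(fov=48.26311325858363,c=(280.37565884650667,209.57011286371807),o=[0.4490662,0.02397517,1.53489652],r=[-3.04089166,-0.00674222,-1.57153107])}
for c in CAM.values():
    c['f']=210/np.tan(np.radians(c['fov']/2)); c['R']=R.from_euler('xyz',c['r']).as_matrix(); c['o']=np.array(c['o'])
def proj(n,P):
    c=CAM[n]; q=(np.atleast_2d(P)-c['o'])@c['R']
    return q[:,:2]/q[:,2:]*c['f']+np.array(c['c'])
def ray(n,uv,z):
    c=CAM[n]; d=c['R']@np.array([(uv[0]-c['c'][0])/c['f'],(uv[1]-c['c'][1])/c['f'],1]); t=(z-c['o'][2])/d[2]; return c['o']+t*d
def pose(p,pts,z0=0):
    P=np.array(pts,float)/1000; c,s=np.cos(p[2]),np.sin(p[2])
    return np.c_[p[0]+c*P[:,0]-s*P[:,1],p[1]+s*P[:,0]+c*P[:,1],P[:,2]+z0]
def fit(obs,p0,z0=0,show=True):
    # obs: (cam,(u,v),(X,Y,Z)mm)
    def e(p): return np.concatenate([proj(n,pose(p,[X],z0))[0]-uv for n,uv,X in obs])
    r=least_squares(e,p0,loss='soft_l1')
    if show: print(np.round(r.x,4),'yawdeg',np.degrees(r.x[2]).round(2)); print(np.round(e(r.x).reshape(-1,2),1).tolist())
    return r.x
E
cat > m.py <<'E'
from h import *
def C2(u,v):return ('top',(240+u/4,180+v/4))
def C1(u,v):return ('top',(130+u/5,140+v/5))
def C3(u,v):return ('side',(160+u/6,150+v/6))
def C4(u,v):return ('side',(200+u/4,190+v/4))
o=lambda a,X:(a[0],np.array(a[1]),X)
print('case')
fit([o(C2(37,58),(74,125,79)),o(C2(357,36),(74,-125,79)),o(C2(48,247),(-74,125,79)),o(C2(55,348),(-155,130,4)),o(C2(372,323),(-155,-130,4)),
o(C4(150,75),(-74,125,79)),o(C4(332,30),(74,125,79)),o(C4(525,192),(74,-125,79)),o(C4(40,200),(-155,130,4)),o(C4(205,403),(-155,-130,2)),o(C4(525,298),(74,-125,0))],[.55,0,0])
print('tray')
for h in(20,22,24):
  fit([o(C2(550,140),(50,80,h)),o(C2(748,117),(50,-80,h)),o(C2(768,232),(-50,-80,h)),o(C2(572,262),(-50,80,h)),
  o(C4(545,437),(50,80,h)),o(C4(400,495),(-50,80,h)),o(C4(738,603),(50,-80,h)),o(C4(583,705),(-50,-80,h))],[.5,-.35,0],.014)
print('wedge')
fit([o(C1(325,627),(12,55,30)),o(C1(347,656),(-12,55,30)),o(C1(482,540),(12,-55,12)),o(C1(494,575),(-12,-55,12)),
o(C3(160,325),(-12,55,30)),o(C3(190,306),(12,55,30)),o(C3(357,403),(12,-55,12)),o(C3(322,430),(-12,-55,12)),o(C3(163,378),(-12,55,0))],[.37,.2,1])
print('jars', ray('top',(130+500/5,140+145/5),.055), ray('top',(309,171),.062))
E
python3 m.py
```

```text
case
[ 0.5817 -0.0192  0.0713] yawdeg 4.09
[[0.2, -1.0], [-0.3, -1.1], [0.6, -1.0], [0.2, -0.4], [0.8, 0.1], [-2.0, 0.4], [0.1, -0.5], [0.6, 0.0], [-1.1, -0.8], [-0.6, 0.3], [-0.9, -0.2]]
tray
[ 0.5462 -0.3891  0.134 ] yawdeg 7.68
[[1.3, -0.6], [0.7, -1.5], [0.9, 0.5], [0.6, -0.2], [-0.2, -0.8], [-1.0, 0.3], [-0.0, -0.3], [-0.4, -6.6]]
[ 0.5455 -0.3901  0.1332] yawdeg 7.63
[[1.8, -0.5], [1.3, -1.3], [1.4, 0.8], [1.1, -0.1], [-0.2, -1.2], [-1.1, -0.1], [0.1, -0.6], [-0.4, -6.9]]
[ 0.5448 -0.3912  0.1323] yawdeg 7.58
[[2.3, -0.3], [1.8, -1.1], [2.0, 1.0], [1.6, 0.1], [-0.1, -1.5], [-1.1, -0.5], [0.2, -0.8], [-0.4, -7.2]]
wedge
[0.4419 0.2307 0.4975] yawdeg 28.51
[[0.3, -1.2], [-0.6, -0.3], [0.1, -0.2], [1.1, -0.7], [-0.9, 0.1], [-0.1, 0.2], [-0.3, 0.3], [-0.2, -0.9], [-0.6, 0.1]]
jars [0.72903938 0.17493595 0.055     ] [ 0.72139043 -0.07735304  0.062     ]
```

The wood-coloured candidates are A at top (200,195), side (262,193), and B at top (211,260), side (203,212). The red wedge at top (151,207) is excluded by the task. In the enlarged crop A has an even height, while B tapers from a tall left end to a low right one. B's fit as 110x24x12..30 leaves about 1 px, so B is the wedge. The white tray is at top (404,227). A look-alike tray lies at side (155,132).

```bash
cat > go.py <<'E'
from h import *
from workcell import bot
CASE=np.array([.5817,-.0192,.0713])
def casep(x,y,z): return pose(CASE,[(x,y,z)])[0]
def tool(yaw,lean=0):  # R with tool x along yaw, z down, lean fingertips to +y(yawed), degrees
    return R.from_euler('z',yaw)*R.from_euler('x',np.pi)*R.from_euler('x',lean,degrees=True)
def delta(p,Rt):
    s=bot.observe(); Rc=R.from_euler('xyz',s['tool_rot']); d=Rc.inv().apply(np.array(p)-s['position'])*100; w=np.degrees((Rc.inv()*Rt).as_rotvec())
    print('t%.2f'%s['clock'],'xyz cm',d.round(2),'w',w.round(1),'|rows',max(np.linalg.norm(d)/6.25,np.linalg.norm(w)/10.7).round(1),'F',s['force'].round(1),'grip',round(s['grip_width'],4), 'pos',s['position'].round(4))
def deltas(L):
    for p,Rt in L: delta(p,Rt)
def snap(n,name,box=None,k=4):
    import cv2
    im=cv2.cvtColor(bot.grab_frame(n)['pixels'],cv2.COLOR_RGB2BGR)
    if box: im=im[box[1]:box[3],box[0]:box[2]]; im=cv2.resize(im,None,fx=k,fy=k,interpolation=cv2.INTER_CUBIC)
    cv2.imwrite('pics/'+name+'.png',im)
E
python3 - <<'E'
from go import *
print(ray('top',(165,240),.25),ray('top',(165,250),.2), ray('top',(30,250),.25))
g=[.4395,.2351]
deltas([([.30,.30,.20],tool(.4975)),(g+[.12],tool(.4975)),(g+[.008],tool(.4975))])
E
```

```text
[0.4953347 0.3305545 0.25     ] [0.4688479  0.34180663 0.2       ] [0.46834019 0.69670073 0.25      ]
t0.10 xyz cm [-22.33  13.73   0.18] w [ 0.   0.1 35.4] |rows 4.2 F [0.2 0.2 0.2] grip 0.0852 pos [0.275  0.5609 0.2016]
t0.10 xyz cm [-22.01  29.11   8.18] w [ 0.   0.1 35.4] |rows 6.0 F [0.2 0.2 0.2] grip 0.0852 pos [0.275  0.5609 0.2016]
t0.10 xyz cm [-21.99  29.11  19.38] w [ 0.   0.1 35.4] |rows 6.6 F [0.2 0.2 0.2] grip 0.0852 pos [0.275  0.5609 0.2016]
```

Call:
jog_arm(
  increments=[
    {"x": -11, "y": 7, "z": 0.5, "wz": 10, "claw": 70},
    {"x": -20, "y": 14, "z": 2, "wz": 20, "claw": 60},
    {"x": -22, "y": 17, "z": 4, "wz": 30, "claw": 60},
    {"x": -22, "y": 23, "z": 7, "wz": 35.4},
    {"x": -22, "y": 29.1, "z": 8.2, "wz": 35.4},
    {"x": -22, "y": 29.1, "z": 8.2, "wz": 35.4},
    {"x": -22, "y": 29.1, "z": 8.2, "wz": 35.4},
    {"x": -22, "y": 29.1, "z": 8.2, "wz": 35.4},
  ],
)

```text
schema error: expected keys wx, wy, wz, x, y, z, claw
```

```bash
python3 - <<'E'
from go import *
delta([.4395,.2351,.008],tool(.4975)); snap('top','t1',(150,180,290,285),5); snap('side','s1',(130,120,290,270),5)
E
```

```text
t0.10 xyz cm [-21.99  29.11  19.38] w [ 0.   0.1 35.4] |rows 6.6 F [0.2 0.2 0.2] grip 0.0852 pos [0.275  0.5609 0.2016]
```

View pics/t1.png

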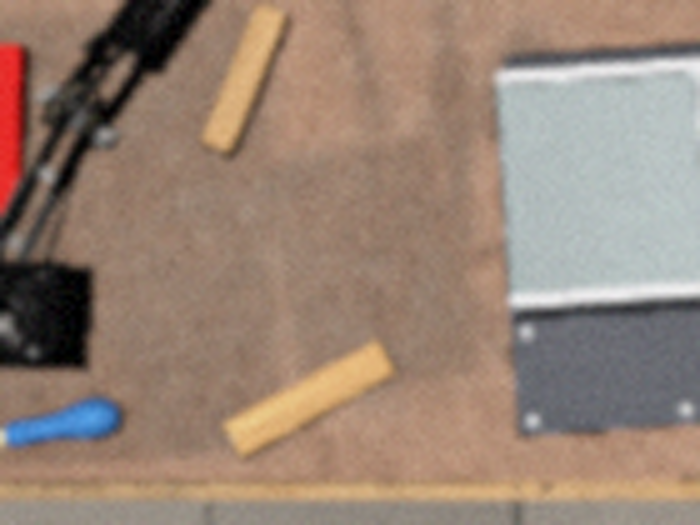

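View pics/s1.png

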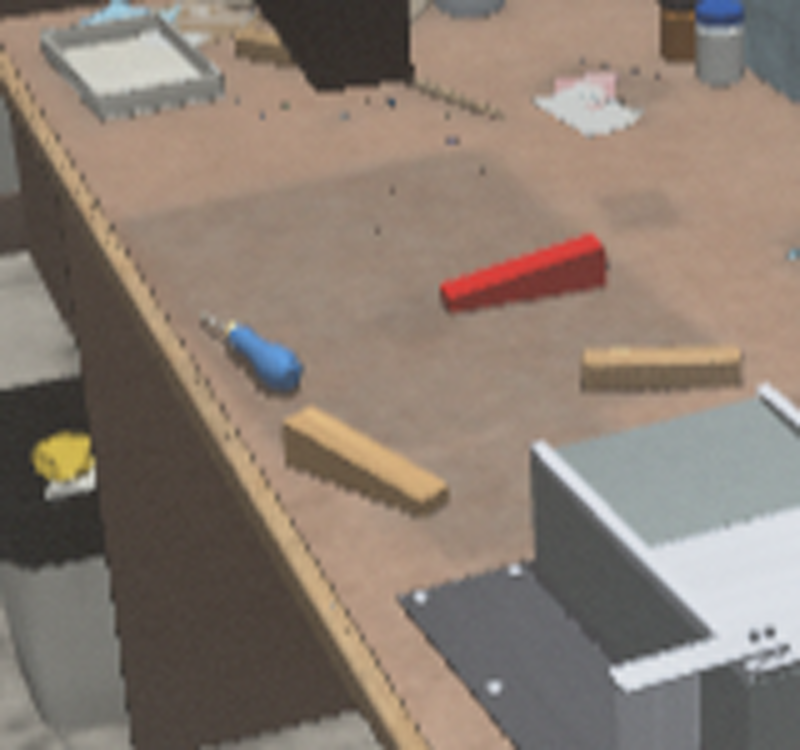

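The call was refused because every key has to be given, so the arm hasn't moved. The crops again show the wedge tall at side (190,205) and low at (218,220).

Call:
jog_arm(
  increments=[
    {"x": -6, "y": 3.5, "z": 0, "wx": 0, "wy": 0, "wz": 10, "claw": 60},
    {"x": -12, "y": 7.5, "z": 0.5, "wx": 0, "wy": 0, "wz": 20, "claw": 60},
    {"x": -17, "y": 11, "z": 2, "wx": 0, "wy": 0, "wz": 30, "claw": 60},
    {"x": -22, "y": 14, "z": 4, "wx": 0, "wy": 0, "wz": 35.4, "claw": 60},
    {"x": -22, "y": 20, "z": 6, "wx": 0, "wy": 0, "wz": 35.4, "claw": 60},
    {"x": -22, "y": 26, "z": 8, "wx": 0, "wy": 0, "wz": 35.4, "claw": 60},
    {"x": -22, "y": 29.1, "z": 10, "wx": 0, "wy": 0, "wz": 35.4, "claw": 60},
    {"x": -22, "y": 29.1, "z": 10, "wx": 0, "wy": 0, "wz": 35.4, "claw": 60},
    {"x": -22, "y": 29.1, "z": 10, "wx": 0, "wy": 0, "wz": 35.4, "claw": 60},
    {"x": -22, "y": 29.1, "z": 10, "wx": 0, "wy": 0, "wz": 35.4, "claw": 60},
  ],
  squeeze=50,
)

```text
clock: 1.45
position: [0.4389, 0.2362, 0.1024]
tool_rot: [-3.142, -0.0, 0.499]
force: [0.2, -0.1, 0.8]
grip_width: 0.0512
```

```bash
python3 - <<'E'
from go import *
delta([.4395,.2351,.008],tool(.4975)); snap('top','t2',(150,180,290,285),5); snap('side','s2',(130,120,290,270),5)
E
```

```text
t1.45 xyz cm [0.   0.13 9.44] w [-0.  -0.   0.1] |rows 1.5 F [ 0.2 -0.1  0.8] grip 0.0512 pos [0.4389 0.2362 0.1024]
```

View pics/s2.png

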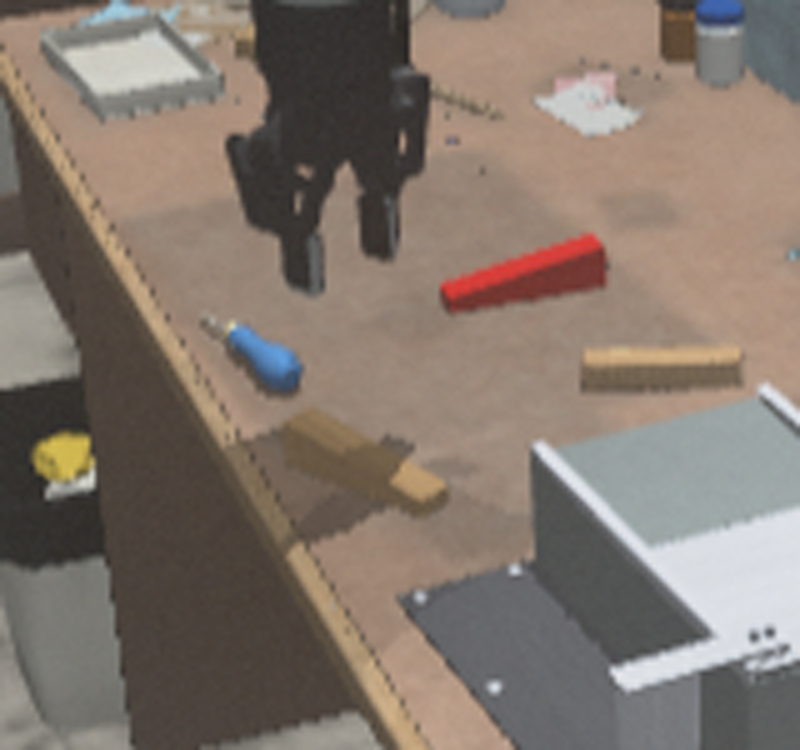

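The side view shows the open gripper above wedge B, about side (193,165), with its jaws straddling the wedge's line. I'll go down and close.

Call:
jog_arm(
  increments=[
    {"x": 0, "y": 0.1, "z": 4.5, "wx": 0, "wy": 0, "wz": 0, "claw": 60},
    {"x": 0, "y": 0.1, "z": 8, "wx": 0, "wy": 0, "wz": 0, "claw": 60},
    {"x": 0, "y": 0.1, "z": 9.4, "wx": 0, "wy": 0, "wz": 0, "claw": 60},
    {"x": 0, "y": 0.1, "z": 9.4, "wx": 0, "wy": 0, "wz": 0, "claw": 60},
    {"x": 0, "y": 0.1, "z": 9.4, "wx": 0, "wy": 0, "wz": 0, "claw": 10},
    {"x": 0, "y": 0.1, "z": 9.4, "wx": 0, "wy": 0, "wz": 0, "claw": 10},
    {"x": 0, "y": 0.1, "z": 9.4, "wx": 0, "wy": 0, "wz": 0, "claw": 10},
    {"x": 0, "y": 0.1, "z": 9.4, "wx": 0, "wy": 0, "wz": 0, "claw": 10},
    {"x": 0, "y": 0.1, "z": 9.4, "wx": 0, "wy": 0, "wz": 0, "claw": 10},
    {"x": 0, "y": 0.1, "z": 9.4, "wx": 0, "wy": 0, "wz": 0, "claw": 10},
  ],
  squeeze=60,
)

```text
clock: 2.8
position: [0.4395, 0.2352, 0.0084]
tool_rot: [3.142, -0.0, 0.499]
force: [0.3, 0.6, 0.1]
grip_width: 0.0087
```

```bash
python3 - <<'E'
from go import *
delta([.4395,.2351,.09],tool(.4975)); 
Rt=tool(CASE[2])
# wedge grip offset +5mm along wedge y; wedge at case x -119
for c in [(-119,-240,90),(-119,-175-5+5,90),(-119,-177+5,34)]: print(casep(*c)); delta(casep(*c),Rt)
E
```

```text
t2.80 xyz cm [-0.    0.01 -8.16] w [ 0.  -0.   0.1] |rows 1.3 F [0.3 0.6 0.1] grip 0.0087 pos [0.4395 0.2352 0.0084]
[ 0.48009986 -0.26706773  0.09      ]
t2.80 xyz cm [-20.45  46.06  -8.16] w [ 0.  -0.  24.5] |rows 8.2 F [0.3 0.6 0.1] grip 0.0087 pos [0.4395 0.2352 0.0084]
[ 0.47546928 -0.20223288  0.09      ]
t2.80 xyz cm [-17.76  40.14  -8.16] w [ 0.  -0.  24.5] |rows 7.1 F [0.3 0.6 0.1] grip 0.0087 pos [0.4395 0.2352 0.0084]
[ 0.47525556 -0.1992405   0.034     ]
t2.80 xyz cm [-17.63  39.87  -2.56] w [ 0.  -0.  24.5] |rows 7.0 F [0.3 0.6 0.1] grip 0.0087 pos [0.4395 0.2352 0.0084]
```

The jaws closed to 8.7 mm on nothing, so I need to look.

```bash
python3 - <<'E'
from go import *
snap('top','t3',(150,180,290,285),5); snap('side','s3',(130,120,290,270),5)
E
```

```text
(no output)
```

View pics/s3.png

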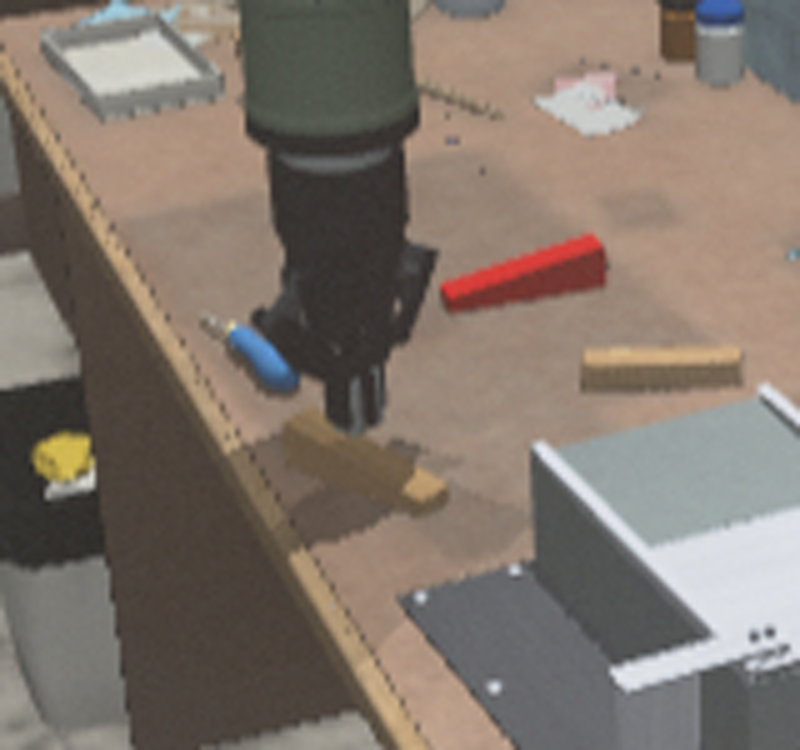

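View pics/t3.png

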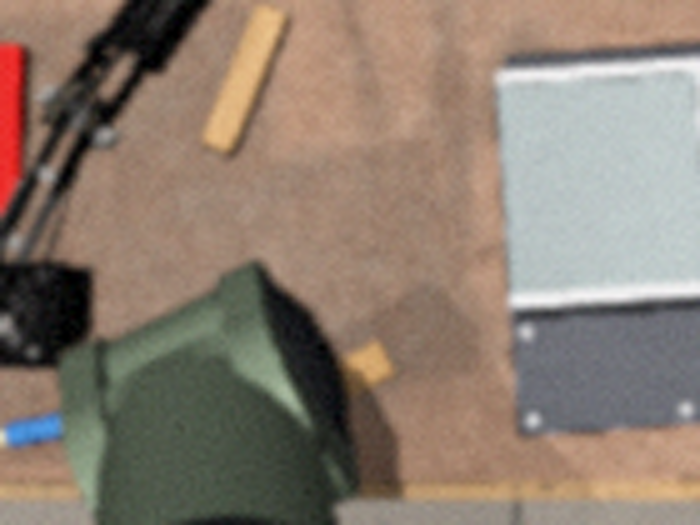

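```bash
python3 - <<'E'
from h import *
print(proj('side',[.4395,.2352,.0084]),proj('side',[.4419,.2307,0]),proj('top',[.4419,.2307,.02]))
print(proj('side',[.4389,.2362,.1024]),proj('side',[.275,.561,.2015]),proj('top',[.275,.561,.2015]))
E
python3 -c "
import cv2;t=cv2.imread('pics/top0.png')[290:370,40:140];cv2.imwrite('pics/c5.png',cv2.resize(t,None,fx=6,fy=6))
t=cv2.imread('pics/side0.png')[20:150,60:160];cv2.imwrite('pics/c6.png',cv2.resize(t,None,fx=4,fy=4))"
```

```text
[[201.3499656  214.00906435]] [[202.796446   217.00851151]] [[212.81105141 259.22663524]]
[[198.71763925 185.2611785 ]] [[115.05057992 124.53874388]] [[ 84.3632329  319.90000616]]
```

View pics/c5.png

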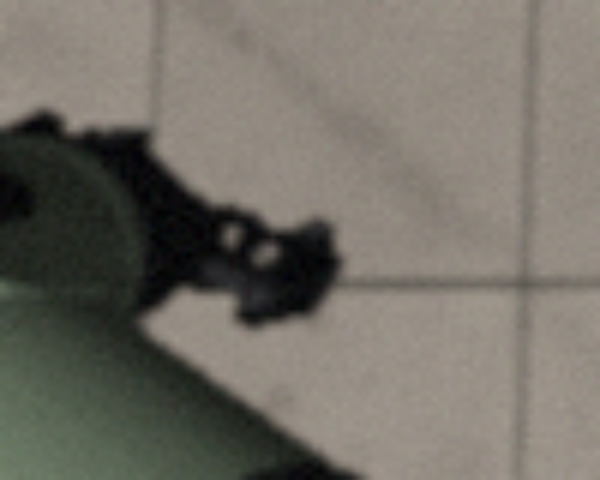

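View pics/c6.png

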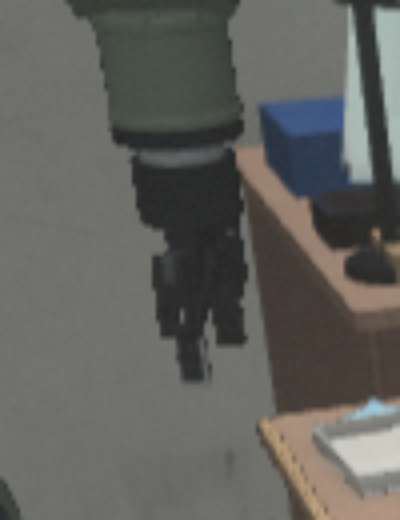

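```bash
python3 - <<'E'
from go import *
snap('side','s4',(180,170,240,230),13)
print(proj('top',[.4395,.2352,.0084]))
E
```

```text
[[211.89842654 259.95636391]]
```

View pics/s4.png

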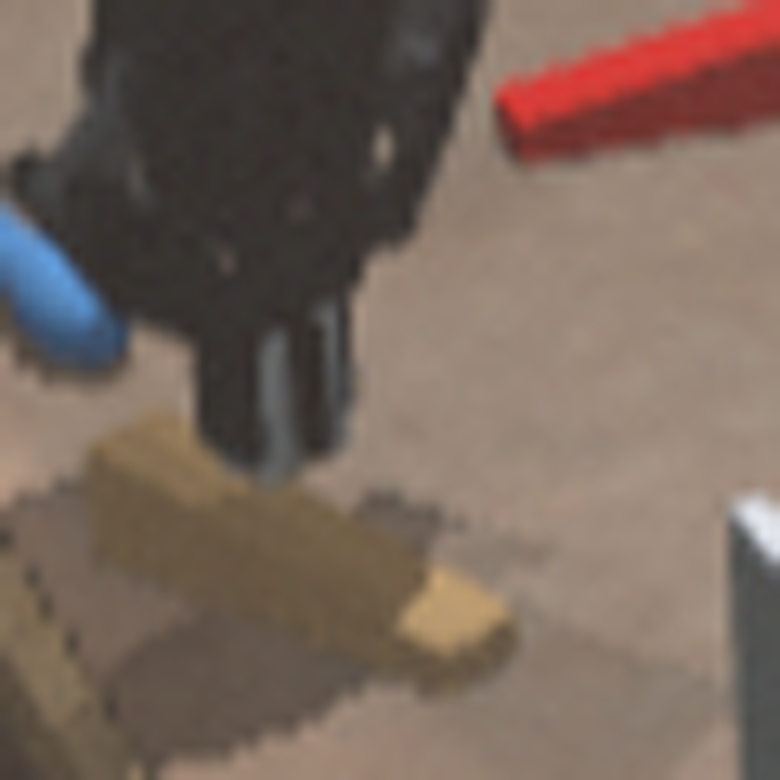

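View pics/t2.png

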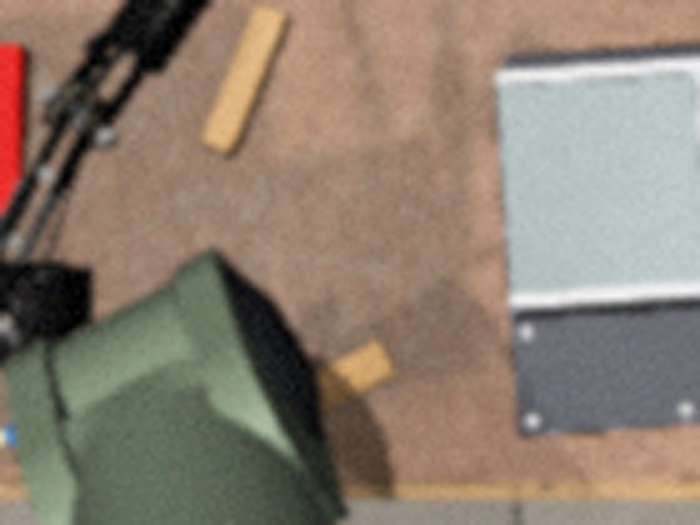

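The finger ends at side (201,207) are drawn over the wedge's top face, so the jaws closed about 20 mm above where the reported TCP put them. I'll reopen and go down in steps while watching the force.

Call:
jog_arm(
  increments=[
    {"x": 0, "y": 0, "z": -1, "wx": 0, "wy": 0, "wz": 0, "claw": 60},
    {"x": 0, "y": 0, "z": -1, "wx": 0, "wy": 0, "wz": 0, "claw": 60},
    {"x": 0, "y": 0, "z": -1, "wx": 0, "wy": 0, "wz": 0, "claw": 60},
    {"x": 0, "y": 0, "z": 0, "wx": 0, "wy": 0, "wz": 0, "claw": 60},
    {"x": 0, "y": 0, "z": 0.5, "wx": 0, "wy": 0, "wz": 0, "claw": 60},
    {"x": 0, "y": 0, "z": 0.5, "wx": 0, "wy": 0, "wz": 0, "claw": 60},
  ],
  squeeze=60,
)

```text
clock: 3.7
position: [0.4392, 0.2349, 0.0027]
tool_rot: [3.141, 0.001, 0.499]
force: [-0.6, -0.0, 0.4]
grip_width: 0.0512
```

```bash
python3 - <<'E'
from go import *
snap('side','s5',(180,170,240,230),13)
E
```

```text
(no output)
```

View pics/s5.png

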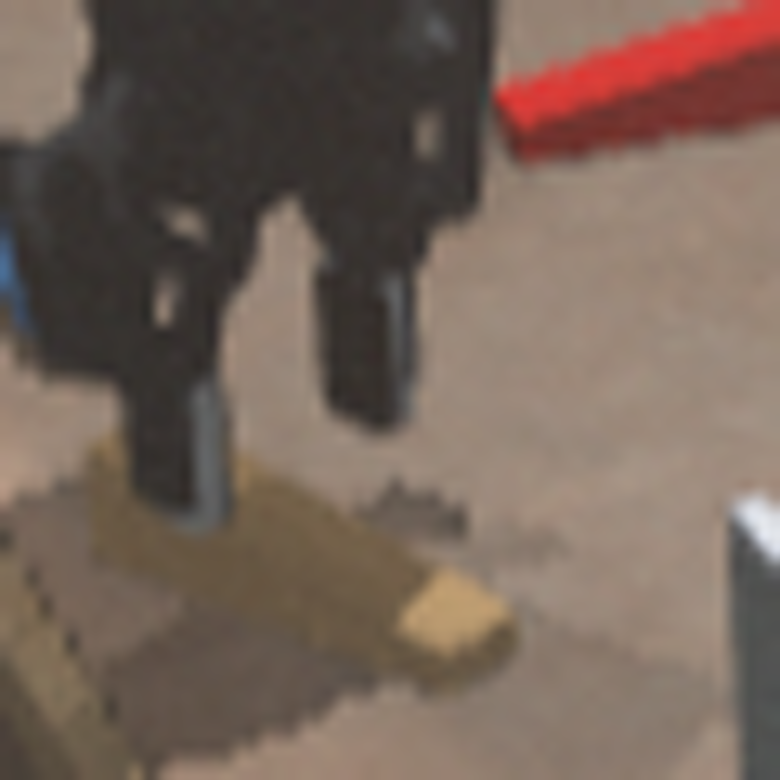

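```bash
python3 - <<'E'
from h import *
t=np.array([.4392,.2349,0]); d=np.array([.878,.478,0])
for s in(-1,1):
  for z in (0,.02,.03,.04): print(s,z,proj('side',t+s*.031*d+[0,0,z]).round(1))
E
```

```text
-1 0 [[194.  220.8]]
-1 0.02 [[193.5 214.8]]
-1 0.03 [[193.2 211.8]]
-1 0.04 [[193.  208.7]]
1 0 [[208.7 212.4]]
1 0.02 [[208.3 206.6]]
1 0.03 [[208.1 203.6]]
1 0.04 [[207.9 200.6]]
```

Both finger tips sit near z = 0.031 while the reported TCP is at 0.003, so the real tips are about 20 mm short of the reported TCP once the pad swing is counted. I'll go down 15 mm and close.

Call:
jog_arm(
  increments=[
    {"x": 0, "y": 0, "z": 0.7, "wx": 0, "wy": 0, "wz": 0, "claw": 60},
    {"x": 0, "y": 0, "z": 1.5, "wx": 0, "wy": 0, "wz": 0, "claw": 60},
    {"x": 0, "y": 0, "z": 1.5, "wx": 0, "wy": 0, "wz": 0, "claw": 60},
    {"x": 0, "y": 0, "z": 1.5, "wx": 0, "wy": 0, "wz": 0, "claw": 10},
    {"x": 0, "y": 0, "z": 1.5, "wx": 0, "wy": 0, "wz": 0, "claw": 10},
    {"x": 0, "y": 0, "z": 1.5, "wx": 0, "wy": 0, "wz": 0, "claw": 10},
    {"x": 0, "y": 0, "z": 1.5, "wx": 0, "wy": 0, "wz": 0, "claw": 10},
    {"x": 0, "y": 0, "z": 1.5, "wx": 0, "wy": 0, "wz": 0, "claw": 10},
  ],
  squeeze=60,
)

```text
clock: 4.75
position: [0.4394, 0.2351, -0.0115]
tool_rot: [3.141, 0.0, 0.498]
force: [-1.2, -0.6, 6.6]
grip_width: 0.0214
```

```bash
python3 - <<'E'
from go import *
snap('side','s6',(180,170,240,230),13)
E
```

```text
(no output)
```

View pics/s6.png

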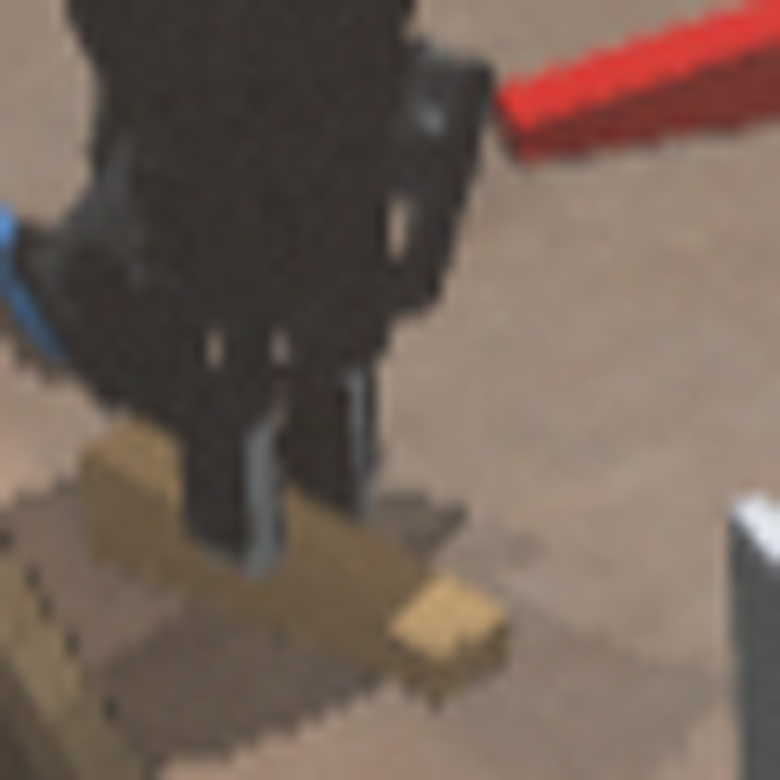

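The wedge is gripped at side (203,211), with the finger tips about 10 mm over the bench. I'll lift it and carry it over the case to the closed end.

```bash
python3 - <<'E'
from go import *
Rt=tool(CASE[2])
for c in [(-119,-205,105)]: delta(casep(*c),Rt)
E
```

```text
t4.80 xyz cm [-18.98  42.87 -11.64] w [ 0.   0.  24.5] |rows 7.7 F [-0.9 -1.5  6.8] grip 0.0216 pos [ 0.4394  0.2351 -0.0115]
```

Call:
jog_arm(
  increments=[
    {"x": 0, "y": 0, "z": -4, "wx": 0, "wy": 0, "wz": 0, "claw": 10},
    {"x": 0, "y": 0, "z": -8, "wx": 0, "wy": 0, "wz": 0, "claw": 10},
    {"x": 0, "y": 0, "z": -11, "wx": 0, "wy": 0, "wz": 0, "claw": 10},
    {"x": 0, "y": 0, "z": -11.7, "wx": 0, "wy": 0, "wz": 0, "claw": 10},
    {"x": 0, "y": 0, "z": -11.7, "wx": 0, "wy": 0, "wz": 0, "claw": 10},
  ],
  squeeze=60,
)

```text
clock: 5.42
position: [0.4394, 0.2352, 0.1054]
tool_rot: [-3.142, -0.0, 0.499]
force: [-0.8, 0.7, -1.7]
grip_width: 0.0211
```

```bash
python3 - <<'E'
from go import *
Rt=tool(CASE[2])
for c in [(-119,-205,105)]: delta(casep(*c),Rt)
snap('side','s7',(150,120,270,220),6)
E
```

```text
t5.42 xyz cm [-1.900e+01  4.287e+01  3.000e-02] w [-0.  -0.  24.5] |rows 7.5 F [-0.8  0.7 -1.7] grip 0.0211 pos [0.4394 0.2352 0.1054]
```

View pics/s7.png

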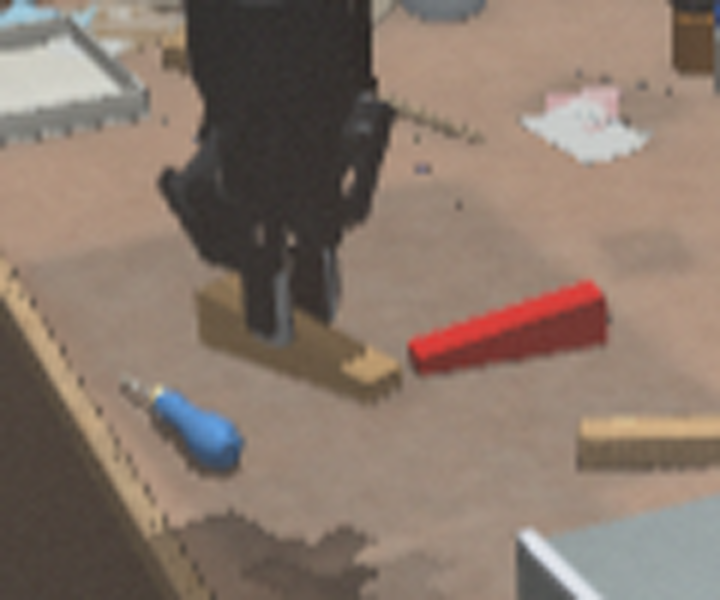

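The wedge is held level, clear of the bench, around side (200,177). Next it goes to the closed end.

Call:
jog_arm(
  increments=[
    {"x": -2.3, "y": 5.6, "z": 0, "wx": 0, "wy": 0, "wz": 3, "claw": 10},
    {"x": -4.6, "y": 11, "z": 0, "wx": 0, "wy": 0, "wz": 6, "claw": 10},
    {"x": -7, "y": 16, "z": 0, "wx": 0, "wy": 0, "wz": 10, "claw": 10},
    {"x": -9.5, "y": 21.5, "z": 0, "wx": 0, "wy": 0, "wz": 13, "claw": 10},
    {"x": -12, "y": 27, "z": 0, "wx": 0, "wy": 0, "wz": 17, "claw": 10},
    {"x": -14.4, "y": 32.5, "z": 0, "wx": 0, "wy": 0, "wz": 20, "claw": 10},
    {"x": -17, "y": 38, "z": 0, "wx": 0, "wy": 0, "wz": 24.5, "claw": 10},
    {"x": -19, "y": 42.9, "z": 0, "wx": 0, "wy": 0, "wz": 24.5, "claw": 10},
    {"x": -19, "y": 42.9, "z": 0, "wx": 0, "wy": 0, "wz": 24.5, "claw": 10},
    {"x": -19, "y": 42.9, "z": 0, "wx": 0, "wy": 0, "wz": 24.5, "claw": 10},
  ],
  squeeze=60,
)

```text
clock: 6.72
position: [0.4767, -0.2321, 0.1038]
tool_rot: [-3.141, 0.003, 0.071]
force: [0.5, -0.2, -1.3]
grip_width: 0.0211
```

```bash
python3 - <<'E'
from go import *
Rt=tool(CASE[2])
for c in [(-119,-205,15)]: delta(casep(*c),Rt)
snap('side','s8',(180,150,380,350),3); snap('top','t8',(230,170,400,290),4)
E
```

```text
t6.72 xyz cm [0.11 0.01 8.88] w [-0.   0.2 -0. ] |rows 1.4 F [ 0.5 -0.2 -1.3] grip 0.0211 pos [ 0.4767 -0.2321  0.1038]
```

View pics/s8.png

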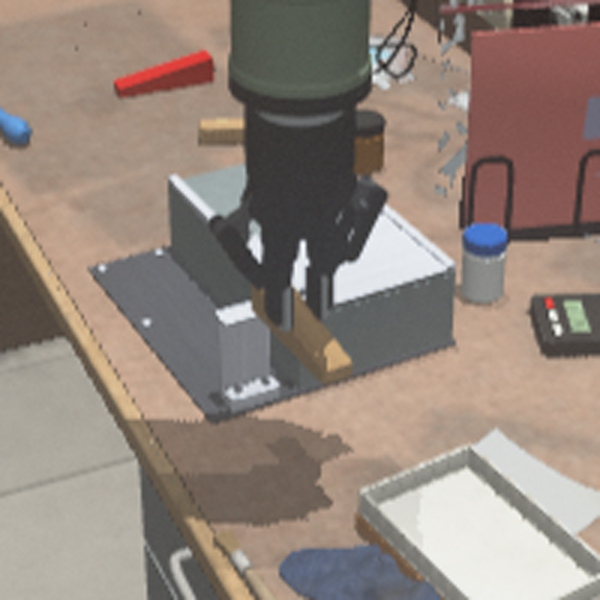

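View pics/t8.png

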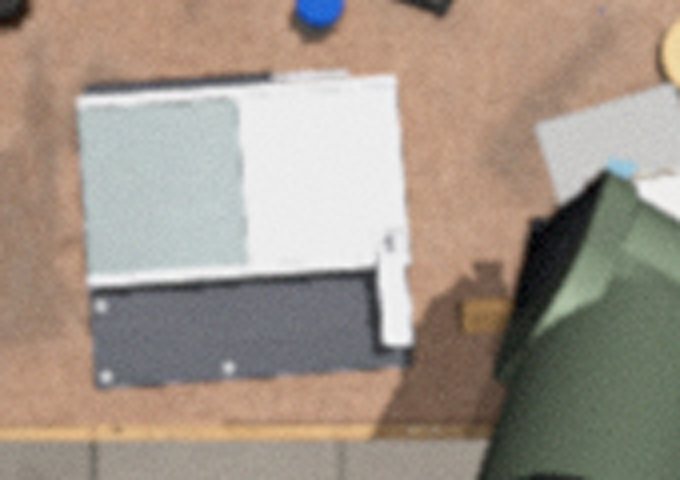

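```bash
python3 - <<'E'
from go import *
def tocase(p):
    d=np.array(p[:2])-CASE[:2]; c,s=np.cos(CASE[2]),np.sin(CASE[2]); return (np.array([c*d[0]+s*d[1],-s*d[0]+c*d[1]])*1000).round(1)
T=lambda u,v:(230+u/4,170+v/4)
for uv,z in [((463,298),.145),((463,330),.145),((388,345),.084),((412,345),.084),((380,262),.084)]:
    print(uv,tocase(ray('top',T(*uv),z)))
S=lambda u,v:(180+u/3,150+v/3)
for uv,z in [((323,372),.1155),((350,360),.1155),((220,402),.018),((278,380),.018),((219,318),.084),((262,303),.084)]: print('side',uv,tocase(ray('side',S(*uv),z)))
E
```

```text
(463, 298) [-107.3 -152.5]
(463, 330) [-130.8 -150.5]
(388, 345) [-138.2 -100.7]
(412, 345) [-139.5 -119.2]
(380, 262) [-74.  -99.8]
side (323, 372) [-122.3 -249. ]
side (350, 360) [ -98.1 -245.5]
side (220, 402) [-146.2 -127.5]
side (278, 380) [ -92.2 -123.5]
side (219, 318) [-136.5 -109.6]
side (262, 303) [ -97.2 -106.8]
```

The side view shows the wedge level beyond the plate, at side (276,256). In the top view its leading end is at (346,248), which is case y about -151, with x centred near -119. I'll lower it to just above jamb height and start pushing.

Call:
jog_arm(
  increments=[
    {"x": 0.1, "y": 0, "z": 5, "wx": 0, "wy": 0, "wz": 0, "claw": 10},
    {"x": 0.1, "y": 0, "z": 8.6, "wx": 0, "wy": 0, "wz": 0, "claw": 10},
    {"x": 0.1, "y": 0, "z": 8.6, "wx": 0, "wy": 0, "wz": 0, "claw": 10},
    {"x": 0.1, "y": -1.5, "z": 8.6, "wx": 0, "wy": 0, "wz": 0, "claw": 10},
    {"x": 0.1, "y": -3, "z": 8.6, "wx": 0, "wy": 0, "wz": 0, "claw": 10},
    {"x": 0.1, "y": -4.5, "z": 8.6, "wx": 0, "wy": 0, "wz": 0, "claw": 10},
    {"x": 0.1, "y": -6, "z": 8.6, "wx": 0, "wy": 0, "wz": 0, "claw": 10},
    {"x": 0.1, "y": -6, "z": 8.6, "wx": 0, "wy": 0, "wz": 0, "claw": 10},
  ],
  squeeze=90,
)

```text
clock: 7.82
position: [0.4741, -0.1702, 0.0187]
tool_rot: [-3.141, 0.001, 0.074]
force: [1.0, -3.6, 1.1]
grip_width: 0.0202
```

```bash
python3 - <<'E'
from go import *
Rt=tool(CASE[2])
for c in [(-119,-47,17)]: delta(casep(*c),Rt)
snap('side','s9',(200,180,350,330),4); snap('top','t9',(230,170,400,290),4)
E
```

```text
t7.83 xyz cm [-0.06 -9.6   0.18] w [-0.   0.1  0.2] |rows 1.5 F [ 1.  -3.6  1.1] grip 0.0202 pos [ 0.4741 -0.1702  0.0187]
```

View pics/s9.png

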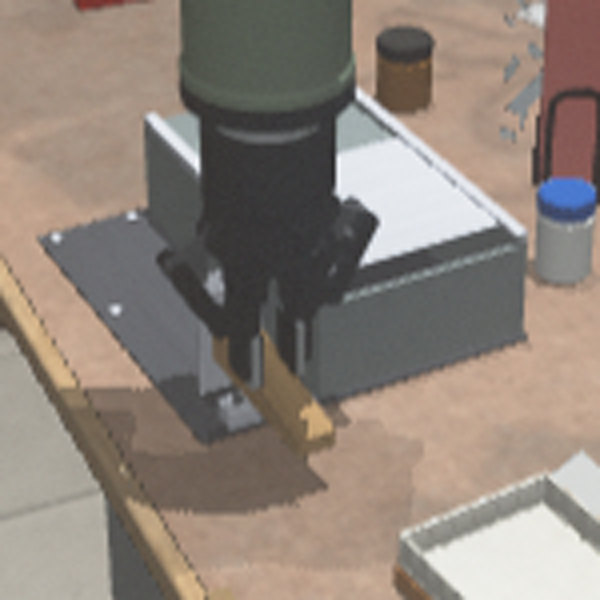

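View pics/t9.png

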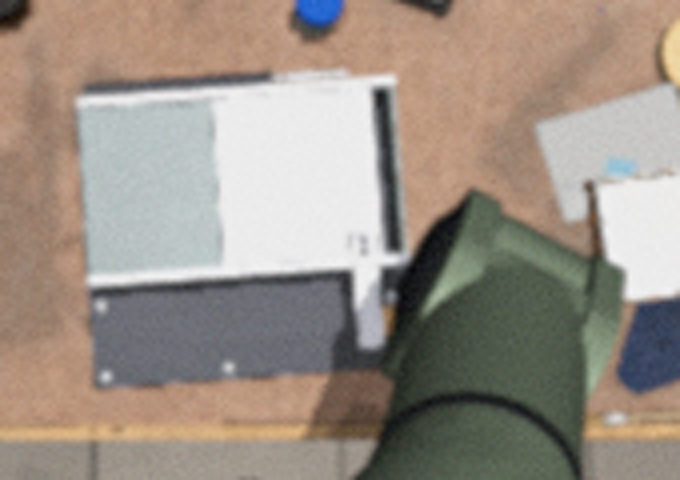

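The hatch has started to open: the side picture shows a dark slot at (327,240) and the top picture one at (327,212), with 3.6 N at the wedge. The finger elbows are wide and would come down beside the box rail. So I'll shift the wedge outward by about 12 mm, which still leaves it overlapping the plate and jamb by 18 mm, and push on to about 0.115.

Call:
jog_arm(
  increments=[
    {"x": -0.4, "y": -1.5, "z": 0, "wx": 0, "wy": 0, "wz": 0, "claw": 10},
    {"x": -0.8, "y": -3.2, "z": 0, "wx": 0, "wy": 0, "wz": 0, "claw": 10},
    {"x": -1.2, "y": -5, "z": 0, "wx": 0, "wy": 0, "wz": 0, "claw": 10},
    {"x": -1.2, "y": -6.8, "z": 0, "wx": 0, "wy": 0, "wz": 0, "claw": 10},
    {"x": -1.2, "y": -8.4, "z": 0, "wx": 0, "wy": 0, "wz": 0, "claw": 10},
    {"x": -1.2, "y": -9.4, "z": 0, "wx": 0, "wy": 0, "wz": 0, "claw": 10},
    {"x": -1.2, "y": -9.4, "z": 0, "wx": 0, "wy": 0, "wz": 0, "claw": 10},
    {"x": -1.2, "y": -9.4, "z": 0, "wx": 0, "wy": 0, "wz": 0, "claw": 10},
  ],
  squeeze=90,
)

```text
clock: 8.93
position: [0.4554, -0.0799, 0.0186]
tool_rot: [3.141, 0.001, 0.072]
force: [1.1, -5.5, -0.4]
grip_width: 0.0201
```

```bash
python3 - <<'E'
from go import *
Rt=tool(CASE[2])
for c in [(-131,-49,-7.5)]: delta(casep(*c),Rt)
snap('side','s10',(200,180,350,330),5); snap('top','t10',(230,170,400,290),4)
E
```

```text
t8.93 xyz cm [-0.07 -0.25  2.61] w [0.  0.1 0. ] |rows 0.4 F [ 1.1 -5.5 -0.4] grip 0.0201 pos [ 0.4554 -0.0799  0.0186]
```

View pics/s10.png

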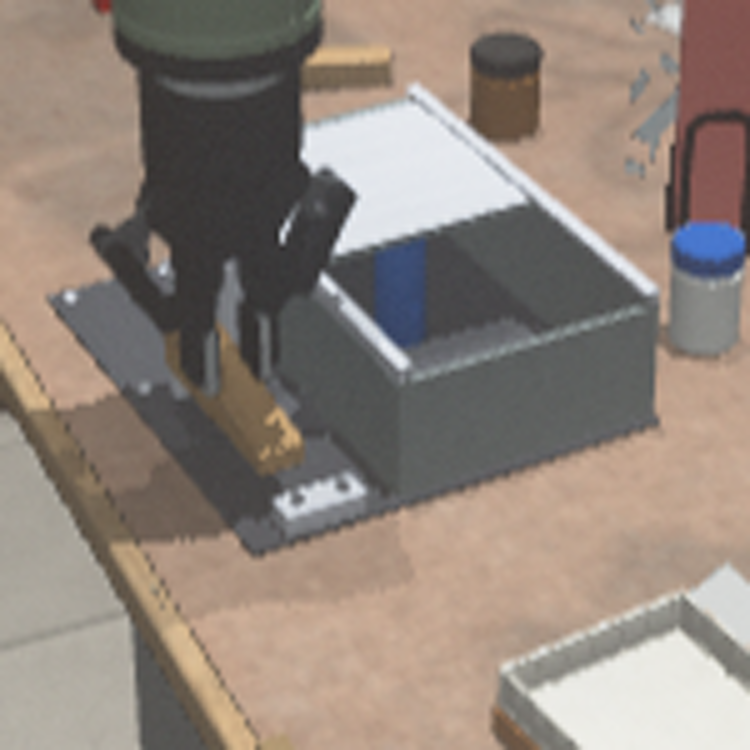

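View pics/t10.png

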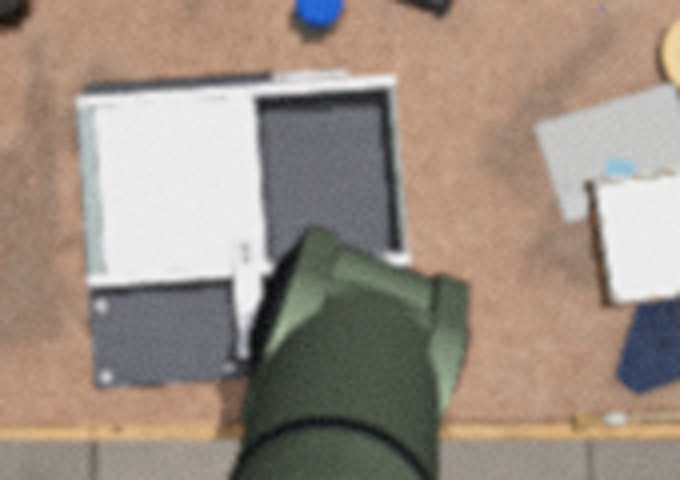

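```bash
cat >> go.py <<'E'
def tocase(p):
    d=np.array(p[:2])-CASE[:2]; c,s=np.cos(CASE[2]),np.sin(CASE[2]); return (np.array([c*d[0]+s*d[1],-s*d[0]+c*d[1]])*1000).round(1)
E
python3 - <<'E'
from go import *
S=lambda u,v:(200+u/5,180+v/5)
for z in (.030,.036): print([tocase(ray('side',S(*uv),z)) for uv in ((262,473),(302,457))])
print('jamb',[tocase(ray('side',S(*uv),.018)) for uv in ((272,500),(352,473),(368,492),(290,522))])
T=lambda u,v:(230+u/4,170+v/4)
print('hatch edge',[tocase(ray('top',T(*uv),.077)) for uv in ((257,95),(266,260))],'arm',[tocase(ray('top',T(*uv),.084)) for uv in ((233,280),(240,358),(262,300))])
print('tube base',[tocase(ray('side',S(*uv),z)) for uv,z in (((378,342),.004),((425,345),.004))])
print('roofedge',[tocase(ray('side',S(*uv),z)) for uv,z in (((530,205),.077),((345,255),.077))])
E
```

```text
[array([-138.5, -107.5]), array([-115.8, -105. ])]
[array([-142.1, -115.1]), array([-119.5, -112.6])]
jamb [array([-136.9, -114.5]), array([ -93. , -113.4]), array([ -93.5, -130.8]), array([-137.2, -134.2])]
hatch edge [array([ 63.7, -14.9]), array([-65.8, -12.2])] arm [array([-79.7,  14.7]), array([-139.9,   13.8]), array([-96.7,  -6.5])]
tube base [array([-16.6,   2. ]), array([  4. , -12.5])]
roofedge [array([ 63. , -19.1]), array([-45.9, -17.4])]
```

The blue wax tube is now visible at side (280,238). The wedge tail at side (254,273) is close above the jamb face, by my estimate between level with it and 7 mm clear, so I'll push about 6 mm more and then lower part way.

Call:
jog_arm(
  increments=[
    {"x": 0, "y": -0.4, "z": 0, "wx": 0, "wy": 0, "wz": 0, "claw": 10},
    {"x": 0, "y": -0.7, "z": 0, "wx": 0, "wy": 0, "wz": 0, "claw": 10},
    {"x": 0, "y": -0.7, "z": 0, "wx": 0, "wy": 0, "wz": 0, "claw": 10},
    {"x": 0, "y": -0.7, "z": 0.5, "wx": 0, "wy": 0, "wz": 0, "claw": 10},
    {"x": 0, "y": -0.7, "z": 0.8, "wx": 0, "wy": 0, "wz": 0, "claw": 10},
    {"x": 0, "y": -0.7, "z": 0.8, "wx": 0, "wy": 0, "wz": 0, "claw": 10},
  ],
  squeeze=90,
)

```text
clock: 9.78
position: [0.4549, -0.0743, 0.0105]
tool_rot: [3.14, 0.001, 0.07]
force: [0.9, -5.5, 3.4]
grip_width: 0.0198
```

```bash
python3 - <<'E'
from go import *
Rt=tool(CASE[2])
for c in [(-131,-44,-7.5)]: delta(casep(*c),Rt)
snap('side','s11',(200,180,350,330),5)
E
```

```text
t9.78 xyz cm [-0.06 -0.19  1.8 ] w [ 0.1  0.1 -0.1] |rows 0.3 F [ 0.9 -5.5  3.4] grip 0.0198 pos [ 0.4549 -0.0743  0.0105]
```

View pics/s11.png

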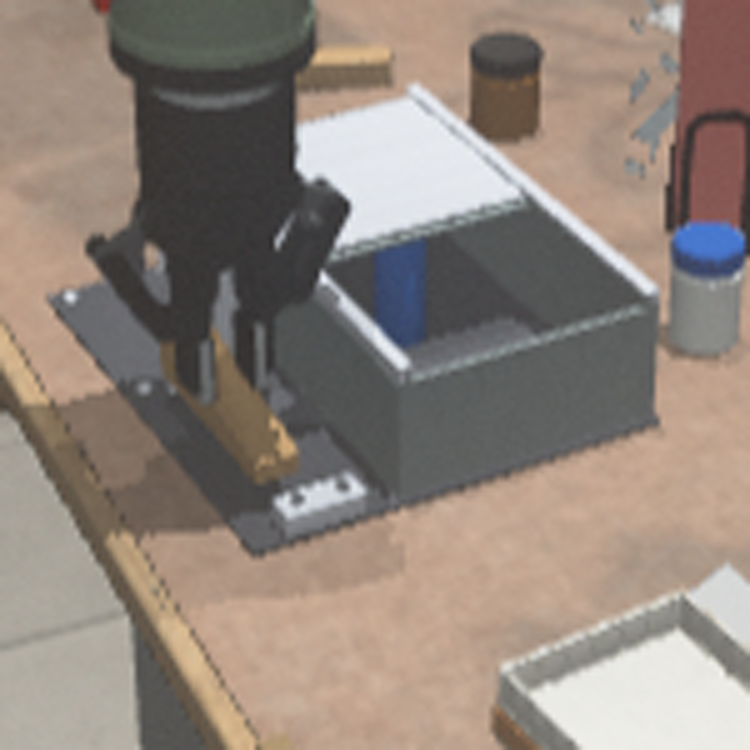

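```bash
python3 - <<'E'
from go import *
S=lambda u,v:(200+u/5,180+v/5)
for z in (.022,.027): print([tocase(ray('side',S(*uv),z)) for uv in ((262,484),(298,470))])
for y in(-102,-105,-108,-112): print(y,(proj('side',[casep(-143,y,22),casep(-119,y,22)])-[200,180])*5)
print((proj('side',[casep(-137,-112,18),casep(-93,-112,18)])-[200,180])*5)
E
```

```text
[array([-137.7, -105.5]), array([-117.4, -103.6])]
[array([-140.7, -111.8]), array([-120.5, -109.8])]
-102 [[248.91894599 483.27983495]
 [293.5374361  469.22511613]]
-105 [[251.65900657 486.52788856]
 [296.33436838 472.42386062]]
-108 [[254.40871267 489.7873759 ]
 [299.14107105 475.63377915]]
-112 [[258.09007984 494.15124945]
 [302.89862837 479.93115377]]
[[269.54750255 497.35553368]
 [350.73802163 471.49431474]]
```

Call:
jog_arm(
  increments=[
    {"x": 0, "y": -0.2, "z": 0.4, "wx": 0, "wy": 0, "wz": 0, "claw": 10},
    {"x": 0, "y": -0.2, "z": 0.8, "wx": 0, "wy": 0, "wz": 0, "claw": 10},
    {"x": 0, "y": -0.2, "z": 1.2, "wx": 0, "wy": 0, "wz": 0, "claw": 10},
    {"x": 0, "y": -0.2, "z": 1.2, "wx": 0, "wy": 0, "wz": 0, "claw": 10},
  ],
  squeeze=90,
)

```text
clock: 10.32
position: [0.4547, -0.0735, -0.0016]
tool_rot: [3.14, 0.001, 0.069]
force: [0.8, -5.0, 2.6]
grip_width: 0.0202
```

```bash
python3 - <<'E'
from go import *
Rt=tool(CASE[2])
for c in [(-131,-44,-7.5)]: delta(casep(*c),Rt)
snap('side','s12',(200,180,350,330),5)
E
```

```text
t10.32 xyz cm [-0.04 -0.12  0.59] w [ 0.1  0.1 -0.2] |rows 0.1 F [ 0.8 -5.   2.6] grip 0.0202 pos [ 0.4547 -0.0735 -0.0016]
```

View pics/s12.png

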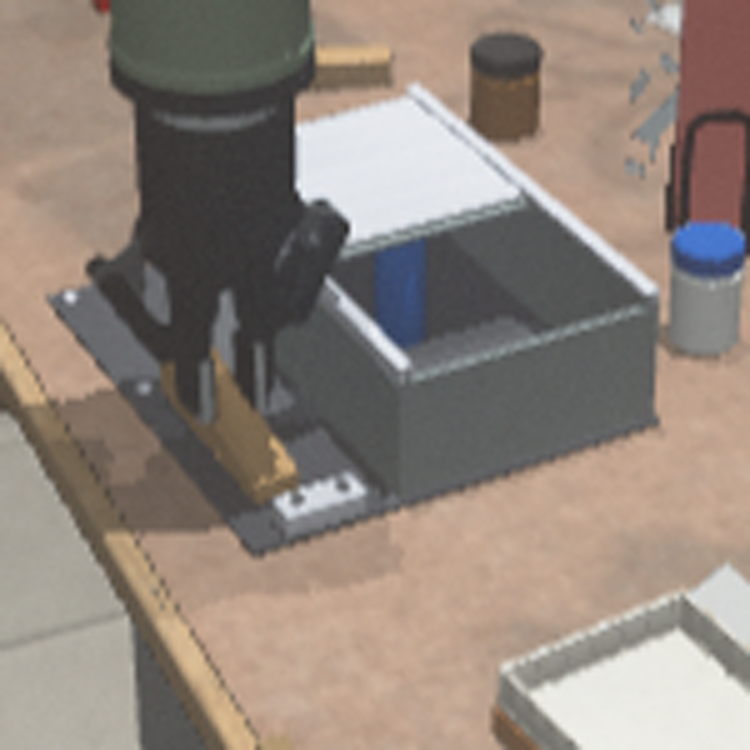

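The tail is now in front of the jamb face, below its top, at side (255,279) with the jamb at (264,281). I'll lower the last few millimetres.

Call:
jog_arm(
  increments=[
    {"x": 0, "y": 0, "z": 0.3, "wx": 0, "wy": 0, "wz": 0, "claw": 10},
    {"x": 0, "y": 0, "z": 0.6, "wx": 0, "wy": 0, "wz": 0, "claw": 10},
    {"x": 0, "y": 0, "z": 0.6, "wx": 0, "wy": 0, "wz": 0, "claw": 10},
  ],
  squeeze=90,
)

```text
clock: 10.75
position: [0.4548, -0.0748, -0.0074]
tool_rot: [3.139, 0.001, 0.067]
force: [0.1, -6.0, 5.8]
grip_width: 0.02
```

```bash
python3 - <<'E'
from go import *
delta(casep(-131,-44,-7.5),tool(CASE[2]))
E
```

```text
t10.75 xyz cm [-0.04 -0.24  0.01] w [ 0.1  0.1 -0.2] |rows 0.0 F [ 0.1 -6.   5.8] grip 0.02 pos [ 0.4548 -0.0748 -0.0074]
```

Call:
jog_arm(
  increments=[
    {"x": 0, "y": 0.2, "z": 0.15, "wx": 0, "wy": 0, "wz": 0, "claw": 10},
    {"x": 0, "y": 0.4, "z": 0.15, "wx": 0, "wy": 0, "wz": 0, "claw": 10},
    {"x": 0, "y": 0.4, "z": 0.15, "wx": 0, "wy": 0, "wz": 0, "claw": 10},
  ],
  squeeze=90,
)

```text
clock: 11.12
position: [0.455, -0.0755, -0.0077]
tool_rot: [-3.139, 0.002, 0.07]
force: [-8.3, 26.4, 51.2]
grip_width: 0.02
```

```bash
python3 - <<'E'
from go import *
delta(casep(-131,-44,-7.5),tool(CASE[2]))
snap('side','s13',(200,180,350,330),5)
E
```

```text
t11.12 xyz cm [-0.06 -0.32 -0.02] w [-0.1  0.1 -0.1] |rows 0.1 F [-8.3 26.4 51.2] grip 0.02 pos [ 0.455  -0.0755 -0.0077]
```

View pics/s13.png

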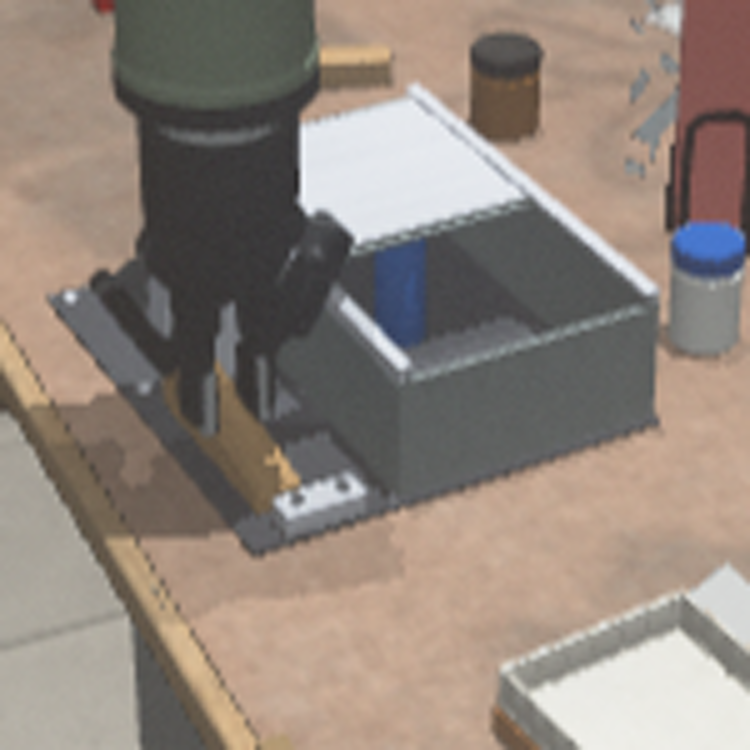

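The wedge tail is seated against the jamb face (26 N along y and 51 N down, from pressing it down). I'll open slightly and rise straight up.

Call:
jog_arm(
  increments=[
    {"x": 0, "y": -0.1, "z": -0.1, "wx": 0, "wy": 0, "wz": 0, "claw": 33},
    {"x": 0, "y": -0.1, "z": -0.1, "wx": 0, "wy": 0, "wz": 0, "claw": 36},
    {"x": 0, "y": -0.1, "z": -0.1, "wx": 0, "wy": 0, "wz": 0, "claw": 36},
  ],
  squeeze=60,
)

```text
clock: 11.55
position: [0.4547, -0.0749, -0.0069]
tool_rot: [-3.139, 0.002, 0.069]
force: [-0.6, 0.3, 0.3]
grip_width: 0.0305
```

```bash
python3 - <<'E'
from go import *
delta(casep(-131,-44,-7.5),tool(CASE[2]))
snap('side','s14',(200,180,350,330),5)
E
```

```text
t11.55 xyz cm [-0.04 -0.26  0.06] w [-0.1  0.1 -0.1] |rows 0.0 F [-0.6  0.3  0.3] grip 0.0305 pos [ 0.4547 -0.0749 -0.0069]
```

View pics/s14.png

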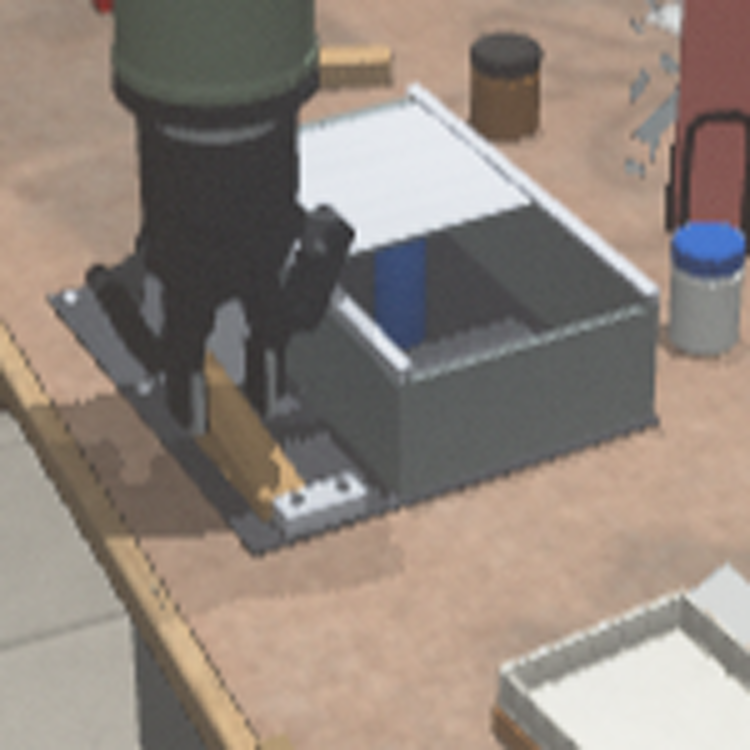

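The forces are near zero and the wedge holds. I'll rise 12 cm.

Call:
jog_arm(
  increments=[
    {"x": 0, "y": 0, "z": -1.5, "wx": 0, "wy": 0, "wz": 0, "claw": 36},
    {"x": 0, "y": 0, "z": -4, "wx": 0, "wy": 0, "wz": 0, "claw": 36},
    {"x": 0, "y": 2, "z": -8, "wx": 0, "wy": 0, "wz": 0, "claw": 40},
    {"x": 0, "y": 8, "z": -13, "wx": 0, "wy": 0, "wz": 0, "claw": 60},
    {"x": 0, "y": 14, "z": -17, "wx": 0, "wy": 0, "wz": 0, "claw": 70},
    {"x": 0, "y": 17, "z": -18, "wx": 0, "wy": 0, "wz": 0, "claw": 70},
    {"x": 0, "y": 17, "z": -18, "wx": 0, "wy": 0, "wz": 0, "claw": 70},
  ],
  squeeze=60,
)

```text
clock: 12.48
position: [0.4668, -0.2491, 0.1754]
tool_rot: [3.141, -0.001, 0.064]
force: [0.0, 0.3, -0.6]
grip_width: 0.0597
```

```bash
python3 - <<'E'
from go import *
print(bot.observe()['position'],bot.observe()['force'])
snap('side','s15',(180,150,370,330),4); snap('top','t15',(230,170,400,290),4)
E
```

```text
[ 0.46675478 -0.24911011  0.17543321] [ 0.02202623  0.29822748 -0.6411885 ]
```

View pics/s15.png

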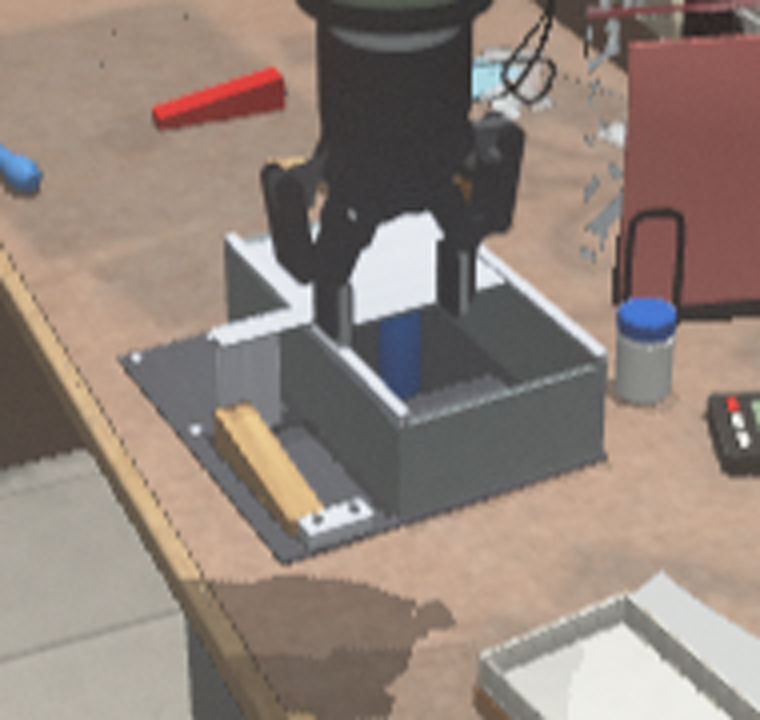

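View pics/t15.png

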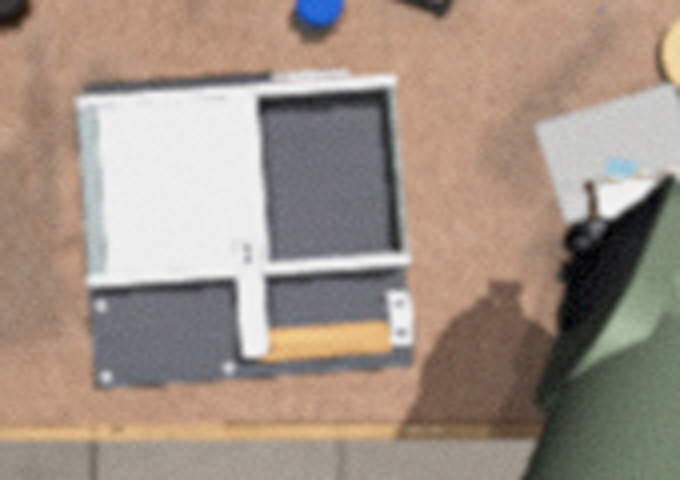

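```bash
python3 - <<'E'
import cv2
im=cv2.imread('pics/s15.png')[290:420,360:450]; cv2.imwrite('pics/c15.png',cv2.resize(im,None,fx=6,fy=6,interpolation=cv2.INTER_CUBIC))
E
python3 - <<'E'
from go import *
th=np.linspace(0,2*np.pi,73)
for x in(-16,-12,-8):
  for y in(-4,0,4):
    out=[]
    for z in (4,35):
      P=proj('side',[casep(x+14*np.cos(t),y+14*np.sin(t),z) for t in th]); out+= [P[:,0].min().round(1),P[:,0].max().round(1),P[:,1].max().round(1)]
    print(x,y,out)
E
```

```text
-16 -4 [np.float64(271.6), np.float64(282.1), np.float64(252.3), np.float64(271.5), np.float64(282.2), np.float64(242.4)]
-16 0 [np.float64(270.9), np.float64(281.4), np.float64(251.6), np.float64(270.8), np.float64(281.4), np.float64(241.7)]
-16 4 [np.float64(270.2), np.float64(280.7), np.float64(250.9), np.float64(270.1), np.float64(280.7), np.float64(241.0)]
-12 -4 [np.float64(272.9), np.float64(283.5), np.float64(251.9), np.float64(272.9), np.float64(283.5), np.float64(242.0)]
-12 0 [np.float64(272.2), np.float64(282.7), np.float64(251.2), np.float64(272.1), np.float64(282.8), np.float64(241.3)]
-12 4 [np.float64(271.5), np.float64(282.0), np.float64(250.5), np.float64(271.4), np.float64(282.0), np.float64(240.6)]
-8 -4 [np.float64(274.2), np.float64(284.8), np.float64(251.5), np.float64(274.2), np.float64(284.8), np.float64(241.6)]
-8 0 [np.float64(273.5), np.float64(284.0), np.float64(250.8), np.float64(273.5), np.float64(284.1), np.float64(240.9)]
-8 4 [np.float64(272.8), np.float64(283.3), np.float64(250.1), np.float64(272.8), np.float64(283.4), np.float64(240.2)]
```

View pics/c15.png

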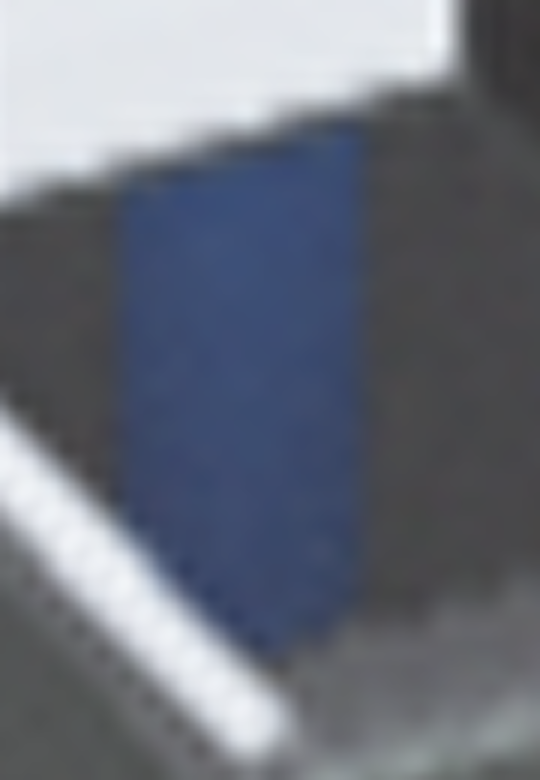

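The top view shows the hatch held open by the wedge, lying between the plate (294,250) and the jamb (330,250). The tube axis in the side view is at col 280, giving case x about -5, y about 0. Next comes a lean of 40 degrees over the mouth.

```bash
cat >> go.py <<'E'
OFF=.040  # reported TCP beyond grasp point along tool axis (assumed)
def G(x,y,z,lean=40,yaw=None):
    Rt=tool(CASE[2] if yaw is None else yaw,lean); return casep(x,y,z)+Rt.apply([0,0,OFF]),Rt
E
python3 - <<'E'
from go import *
delta(*G(-5,-75,170)); print(G(-5,-75,170)[0])
E
```

```text
t12.57 xyz cm [ 12.55 -16.8    3.42] w [39.9  0.  -0.2] |rows 3.7 F [0.9 0.9 0.1] grip 0.0599 pos [ 0.4665 -0.245   0.1733]
[ 0.580224   -0.06871946  0.13935822]
```

Call:
jog_arm(
  increments=[
    {"x": 3, "y": -3, "z": 0, "wx": 9, "wy": 0, "wz": 0, "claw": 70},
    {"x": 6, "y": -6, "z": 0, "wx": 18, "wy": 0, "wz": 0, "claw": 70},
    {"x": 9, "y": -10, "z": 0.5, "wx": 27, "wy": 0, "wz": 0, "claw": 70},
    {"x": 12.5, "y": -14, "z": 1.5, "wx": 36, "wy": 0, "wz": 0, "claw": 70},
    {"x": 12.5, "y": -16.8, "z": 3, "wx": 40, "wy": 0, "wz": 0, "claw": 70},
    {"x": 12.5, "y": -16.8, "z": 3.4, "wx": 40, "wy": 0, "wz": 0, "claw": 70},
    {"x": 12.5, "y": -16.8, "z": 3.4, "wx": 40, "wy": 0, "wz": 0, "claw": 70},
    {"x": 12.5, "y": -16.8, "z": 3.4, "wx": 40, "wy": 0, "wz": 0, "claw": 70},
  ],
)

```text
clock: 13.58
position: [0.58, -0.0693, 0.1406]
tool_rot: [-2.443, 0.0, 0.068]
force: [-0.4, 0.1, -0.5]
grip_width: 0.0598
```

```bash
python3 - <<'E'
from go import *
delta(*G(-5,-75,170)); s=bot.observe(); Rc=R.from_euler('xyz',s['tool_rot'])
S=(180,110)
for nm,o in (('tool',Rc.apply([0,0,-.026])),('world',np.array([0,0,.026])),('none',np.zeros(3))):
    P=np.array([s['position']+o+Rc.apply([sx*.035,0,0]) for sx in(-1,1)])
    print(nm,((proj('side',P)-S)*4).round(0).tolist(), ((proj('top',P)-[230,170])*4).round(0).tolist())
snap('side','s16',(180,110,370,290),4); snap('top','t16',(230,170,400,290),4)
E
```

```text
t13.57 xyz cm [0.02 0.04 0.14] w [-0.  -0.1 -0.1] |rows 0.0 F [-0.4  0.1 -0.5] grip 0.0598 pos [ 0.58   -0.0693  0.1406]
tool [[401.0, 400.0], [501.0, 374.0]] [[342.0, 215.0], [334.0, 120.0]]
world [[388.0, 379.0], [487.0, 354.0]] [[320.0, 216.0], [312.0, 121.0]]
none [[388.0, 417.0], [486.0, 391.0]] [[317.0, 218.0], [310.0, 125.0]]
```

View pics/s16.png

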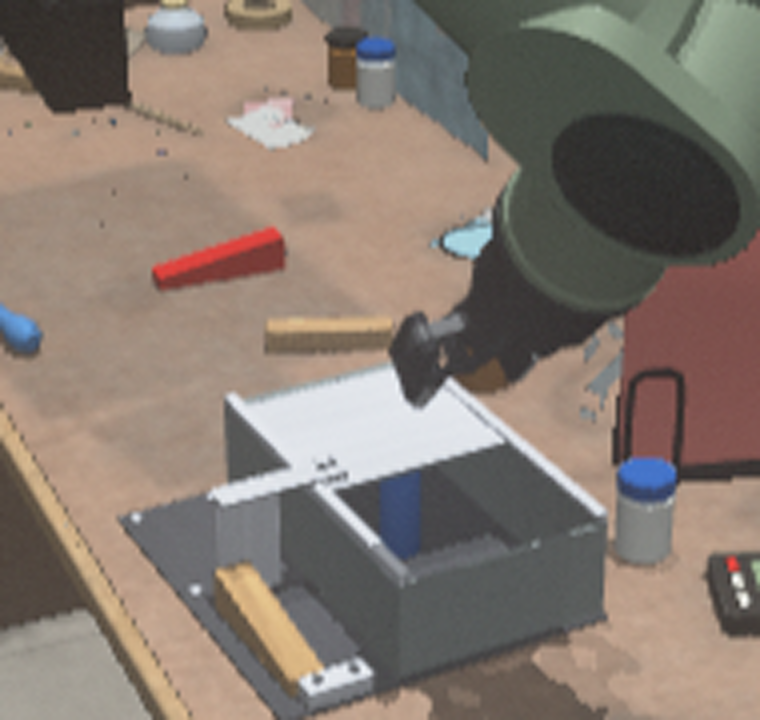

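View pics/t16.png

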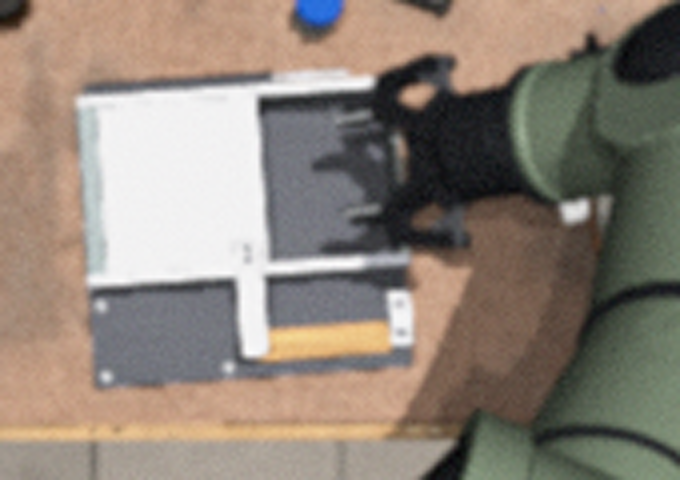

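In the top view the finger tips are at (315,201) and (317,223). That matches an offset along the tool axis, with the reported TCP about 26 mm past the tips at this opening. I'll go down into the mouth at 45 degrees.

```bash
python3 - <<'E'
from go import *
delta(*G(-4,-60,120,45));delta(*G(-4,-42,80,45)); delta(*G(-4,-42,36,45)); delta(*G(-4,0,36,45))
E
```

```text
t13.68 xyz cm [0.12 1.76 4.89] w [ 4.9 -0.1 -0.1] |rows 0.8 F [ 1.3  0.  -0.6] grip 0.06 pos [ 0.58   -0.0692  0.1404]
t13.68 xyz cm [0.12 2.95 9.11] w [ 4.9 -0.1 -0.1] |rows 1.5 F [ 1.3  0.  -0.6] grip 0.06 pos [ 0.58   -0.0692  0.1404]
t13.68 xyz cm [ 0.12  5.79 12.48] w [ 4.9 -0.1 -0.1] |rows 2.2 F [ 1.3  0.  -0.6] grip 0.06 pos [ 0.58   -0.0692  0.1404]
t13.68 xyz cm [ 0.11  2.57 15.18] w [ 4.9 -0.1 -0.1] |rows 2.5 F [ 1.3  0.  -0.6] grip 0.06 pos [ 0.58   -0.0692  0.1404]
```

Call:
jog_arm(
  increments=[
    {"x": 0.1, "y": 1, "z": 2.5, "wx": 4.9, "wy": 0, "wz": 0, "claw": 66},
    {"x": 0.1, "y": 1.8, "z": 4.9, "wx": 4.9, "wy": 0, "wz": 0, "claw": 66},
    {"x": 0.1, "y": 2.9, "z": 8, "wx": 4.9, "wy": 0, "wz": 0, "claw": 66},
    {"x": 0.1, "y": 3.5, "z": 9.8, "wx": 4.9, "wy": 0, "wz": 0, "claw": 66},
    {"x": 0.1, "y": 3.5, "z": 9.8, "wx": 4.9, "wy": 0, "wz": 0, "claw": 66},
  ],
)

```text
clock: 14.3
position: [0.5782, -0.0325, 0.0426]
tool_rot: [-2.356, 0.001, 0.069]
force: [0.6, 0.6, -1.0]
grip_width: 0.0563
```

```bash
python3 - <<'E'
from go import *
delta(*G(-4,-42,36,45)); delta(*G(-4,0,36,45))
snap('side','s17',(200,130,370,290),4); snap('top','t17',(230,170,400,290),4)
E
```

```text
t14.30 xyz cm [0.05 2.51 2.42] w [ 0.  -0.  -0.2] |rows 0.6 F [ 0.6  0.6 -1. ] grip 0.0563 pos [ 0.5782 -0.0325  0.0426]
t14.30 xyz cm [ 0.04 -0.46  5.39] w [ 0.  -0.  -0.2] |rows 0.9 F [ 0.6  0.6 -1. ] grip 0.0563 pos [ 0.5782 -0.0325  0.0426]
```

View pics/s17.png

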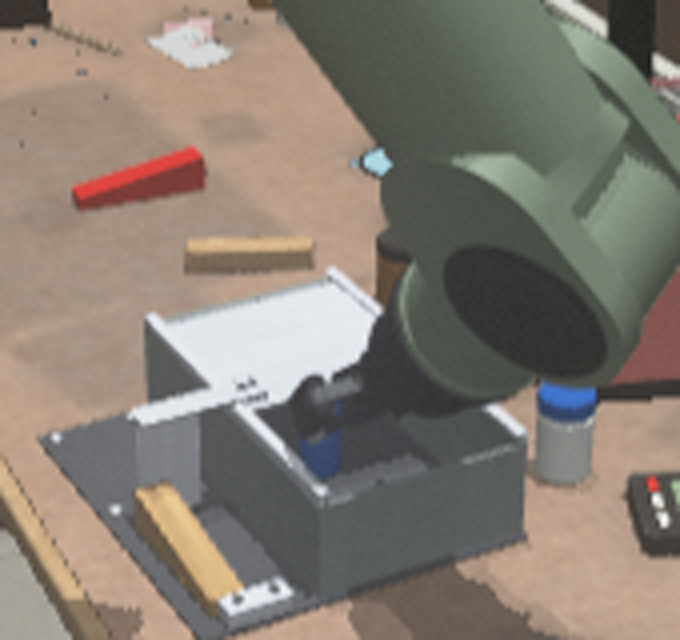

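View pics/t17.png

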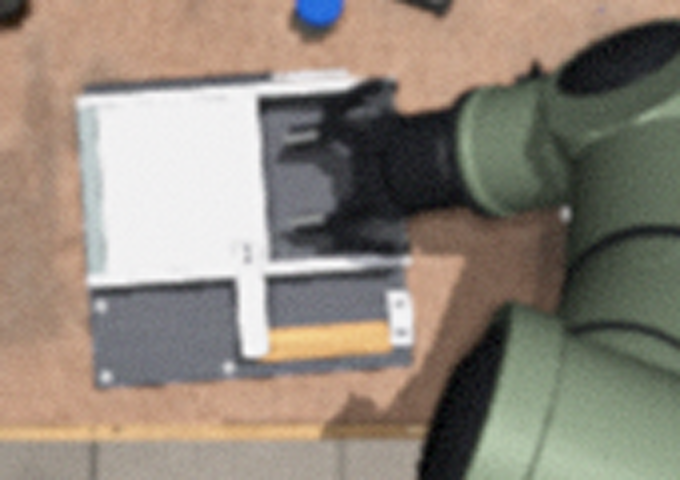

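```bash
python3 - <<'E'
from go import *
s=bot.observe(); Rc=R.from_euler('xyz',s['tool_rot']); T=lambda P:((proj('top',P)-[230,170])*4).round(0)[0]
for back in(.026,.1,.11):
  for x in(-.062,-.028,.028,.062):
    p=s['position']+Rc.apply([x,0,-back]); print(back,x,T(p),tocase(p),p[2].round(3))
E
```

```text
0.026 -0.062 [291. 259.] [-65.8 -32.2] 0.062
0.026 -0.028 [288. 216.] [-31.8 -32.4] 0.062
0.026 0.028 [282. 145.] [ 24.2 -32.5] 0.062
0.026 0.062 [279. 103.] [ 58.2 -32.7] 0.062
0.1 -0.062 [363. 251.] [-66.  -84.5] 0.115
0.1 -0.028 [360. 206.] [-32.  -84.6] 0.115
0.1 0.028 [354. 133.] [ 24.  -84.8] 0.115
0.1 0.062 [351.  89.] [ 58.  -84.9] 0.115
0.11 -0.062 [373. 250.] [-66.  -91.5] 0.122
0.11 -0.028 [370. 205.] [-32.  -91.7] 0.122
0.11 0.028 [364. 132.] [ 24.  -91.9] 0.122
0.11 0.062 [361.  87.] [ 58. -92.] 0.122
```

The fingers straddle the tube and the elbows clear the rails. I'll go down and then in towards +y.

Call:
jog_arm(
  increments=[
    {"x": 0, "y": 1.3, "z": 1.2, "wx": 0, "wy": 0, "wz": 0, "claw": 66},
    {"x": 0, "y": 2.5, "z": 2.4, "wx": 0, "wy": 0, "wz": 0, "claw": 66},
    {"x": 0, "y": 2.5, "z": 2.4, "wx": 0, "wy": 0, "wz": 0, "claw": 66},
    {"x": 0, "y": 1.5, "z": 3.4, "wx": 0, "wy": 0, "wz": 0, "claw": 66},
    {"x": 0, "y": 0.6, "z": 4.3, "wx": 0, "wy": 0, "wz": 0, "claw": 66},
    {"x": 0, "y": 0.6, "z": 4.3, "wx": 0, "wy": 0, "wz": 0, "claw": 66},
  ],
)

```text
clock: 15.15
position: [0.5772, -0.0057, 0.0097]
tool_rot: [-2.357, -0.001, 0.07]
force: [-0.0, 0.3, -1.1]
grip_width: 0.0562
```

```bash
python3 - <<'E'
from go import *
delta(*G(-4,0,36,45))
snap('side','s18',(240,180,340,270),7); snap('top','t18',(280,180,340,240),10)
E
```

```text
t15.15 xyz cm [-0.05 -0.88  1.17] w [ 0.  -0.1 -0. ] |rows 0.2 F [-0.   0.3 -1.1] grip 0.0562 pos [ 0.5772 -0.0057  0.0097]
```

View pics/s18.png

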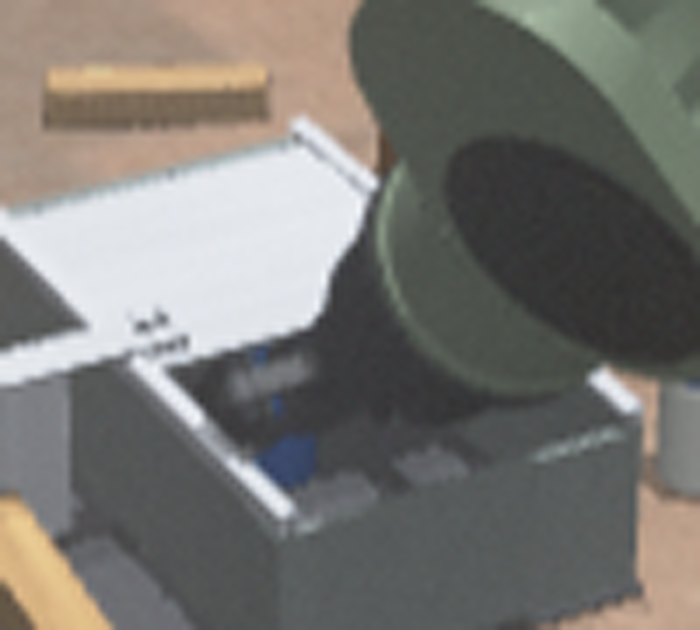

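View pics/t18.png

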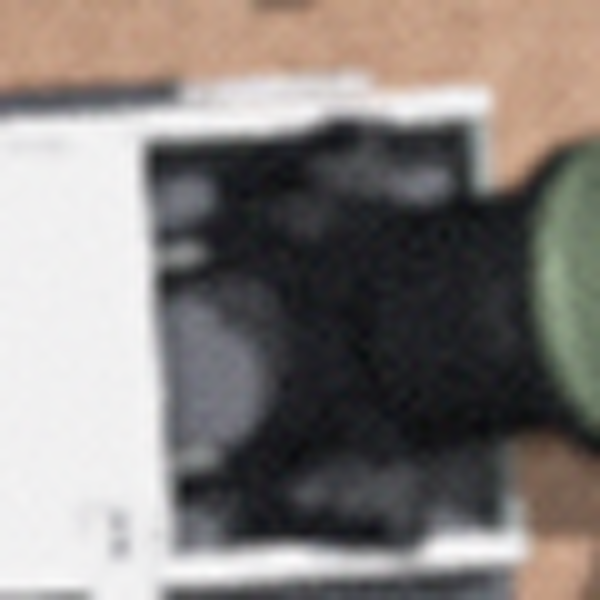

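There's no contact so far. In the last 15 mm the force will show any touch on the roof. Then I'll close.

Call:
jog_arm(
  increments=[
    {"x": 0, "y": -0.4, "z": 0.6, "wx": 0, "wy": 0, "wz": 0, "claw": 66},
    {"x": 0, "y": -0.9, "z": 1.2, "wx": 0, "wy": 0, "wz": 0, "claw": 66},
    {"x": 0, "y": -0.9, "z": 1.2, "wx": 0, "wy": 0, "wz": 0, "claw": 66},
  ],
)

```text
clock: 15.62
position: [0.5762, 0.0083, 0.0073]
tool_rot: [-2.358, -0.001, 0.069]
force: [-0.4, 0.3, 0.4]
grip_width: 0.0562
```

Call:
jog_arm(
  increments=[
    {"x": 0, "y": 0, "z": 0, "wx": 0, "wy": 0, "wz": 0, "claw": 45},
    {"x": 0, "y": 0, "z": 0, "wx": 0, "wy": 0, "wz": 0, "claw": 15},
    {"x": 0, "y": 0, "z": 0, "wx": 0, "wy": 0, "wz": 0, "claw": 15},
    {"x": 0, "y": 0, "z": 0, "wx": 0, "wy": 0, "wz": 0, "claw": 15},
    {"x": 0, "y": 0, "z": 0, "wx": 0, "wy": 0, "wz": 0, "claw": 15},
    {"x": 0, "y": 0, "z": 0, "wx": 0, "wy": 0, "wz": 0, "claw": 15},
  ],
  squeeze=35,
)

```text
clock: 16.38
position: [0.5762, 0.0082, 0.0073]
tool_rot: [-2.358, -0.001, 0.069]
force: [-0.7, -1.5, 2.3]
grip_width: 0.0269
```

```bash
python3 - <<'E'
from go import *
delta(*G(-4,0,36,45)); delta(*G(-4,-36,36,45)); delta(*G(-4,-36,75,45))
snap('side','s19',(240,180,340,270),7); snap('top','t19',(280,180,340,240),10)
E
```

```text
t16.38 xyz cm [-0.05 -0.07  0.01] w [ 0.1 -0.1 -0.1] |rows 0.0 F [-0.7 -1.5  2.3] grip 0.0269 pos [0.5762 0.0082 0.0073]
t16.38 xyz cm [-0.04  2.48 -2.53] w [ 0.1 -0.1 -0.1] |rows 0.6 F [-0.7 -1.5  2.3] grip 0.0269 pos [0.5762 0.0082 0.0073]
t16.38 xyz cm [-0.04 -0.27 -5.29] w [ 0.1 -0.1 -0.1] |rows 0.8 F [-0.7 -1.5  2.3] grip 0.0269 pos [0.5762 0.0082 0.0073]
```

View pics/s19.png

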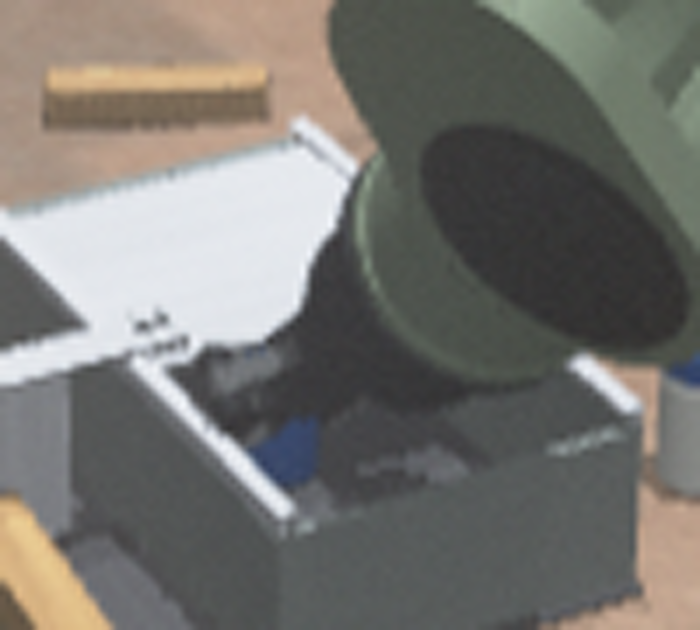

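The grip reads 26.9 mm on the 28 mm tube. I'll draw it out towards -y with a 2 mm lift, then go up.

Call:
jog_arm(
  increments=[
    {"x": 0, "y": -0.1, "z": -0.2, "wx": 0, "wy": 0, "wz": 0, "claw": 15},
    {"x": 0, "y": 0.5, "z": -0.8, "wx": 0, "wy": 0, "wz": 0, "claw": 15},
    {"x": 0, "y": 1.4, "z": -1.7, "wx": 0, "wy": 0, "wz": 0, "claw": 15},
    {"x": 0, "y": 2.4, "z": -2.7, "wx": 0, "wy": 0, "wz": 0, "claw": 15},
    {"x": 0, "y": 2.4, "z": -2.7, "wx": 0, "wy": 0, "wz": 0, "claw": 15},
    {"x": 0, "y": 1, "z": -4.1, "wx": 0, "wy": 0, "wz": 0, "claw": 15},
    {"x": 0, "y": -0.4, "z": -5.5, "wx": 0, "wy": 0, "wz": 0, "claw": 15},
    {"x": 0, "y": -0.4, "z": -5.5, "wx": 0, "wy": 0, "wz": 0, "claw": 15},
  ],
  squeeze=45,
)

```text
clock: 17.48
position: [0.5797, -0.0277, 0.0517]
tool_rot: [-2.359, -0.004, 0.07]
force: [1.4, 1.2, -0.6]
grip_width: 0.0268
```

```bash
python3 - <<'E'
from go import *
delta(*G(-4,-40,160,45))
snap('side','s20',(220,130,390,290),4); snap('top','t20',(230,170,400,290),4)
E
```

```text
t17.48 xyz cm [-0.11 -5.4  -5.92] w [ 0.1 -0.2  0.1] |rows 1.3 F [ 1.4  1.2 -0.6] grip 0.0268 pos [ 0.5797 -0.0277  0.0517]
```

View pics/s20.png

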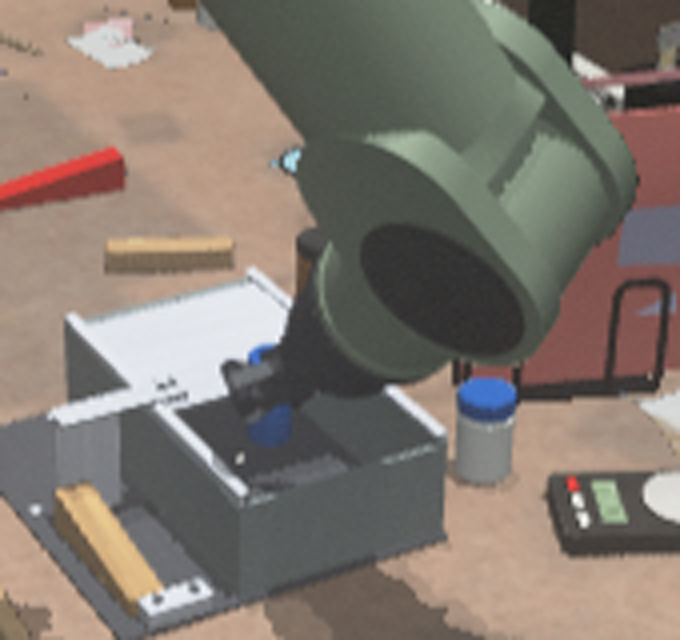

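View pics/t20.png

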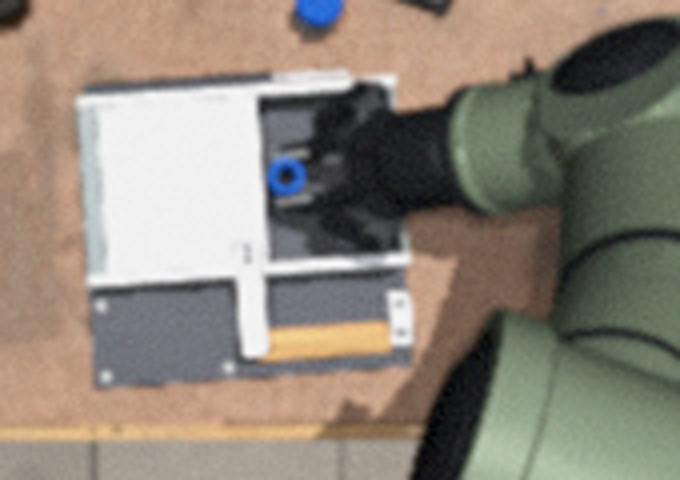

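The tube is held upright in the gripper. In the top view the ring is at (301,214), clear of the roof, and the wedge and hatch have not moved. Next it goes to the tray.

```bash
python3 - <<'E'
from go import *
s=bot.observe(); 
a=ray('top',(301.5,214),.108); print('tube axis',a,'rep',s['position'],'diff',a-s['position'])
d=a[:2]-s['position'][:2]
tgt=lambda z:(np.r_[np.array([.546,-.389])-d,z+.0034],tool(CASE[2],45))
up=(np.r_[s['position'][:2],.15],tool(CASE[2],45))
delta(*up); delta(*tgt(.13)); delta(*tgt(.019)); print(tgt(.019)[0])
E
```

```text
tube axis [ 0.5796231  -0.05033076  0.108     ] rep [ 0.57887807 -0.02749698  0.04985433] diff [ 0.00074503 -0.02283378  0.05814567]
t17.57 xyz cm [ 0.02 -7.07 -7.09] w [ 0.1 -0.1  0. ] |rows 1.6 F [ 0.9  0.  -1.1] grip 0.0259 pos [ 0.5789 -0.0275  0.0499]
t17.57 xyz cm [ -5.69  17.86 -29.61] w [ 0.1 -0.1  0. ] |rows 5.6 F [ 0.9  0.  -1.1] grip 0.0259 pos [ 0.5789 -0.0275  0.0499]
t17.57 xyz cm [ -5.72  25.7  -21.74] w [ 0.1 -0.1  0. ] |rows 5.5 F [ 0.9  0.  -1.1] grip 0.0259 pos [ 0.5789 -0.0275  0.0499]
[ 0.54525497 -0.36616622  0.0224    ]
```

Call:
jog_arm(
  increments=[
    {"x": 0, "y": -3, "z": -3, "wx": 0, "wy": 0, "wz": 0, "claw": 15},
    {"x": 0, "y": -6, "z": -6, "wx": 0, "wy": 0, "wz": 0, "claw": 15},
    {"x": 0, "y": -6, "z": -8.5, "wx": 0, "wy": 0, "wz": 0, "claw": 15},
    {"x": -1, "y": -3, "z": -11, "wx": 0, "wy": 0, "wz": 0, "claw": 15},
    {"x": -2, "y": 1, "z": -14.5, "wx": 0, "wy": 0, "wz": 0, "claw": 15},
    {"x": -3, "y": 5, "z": -18, "wx": 0, "wy": 0, "wz": 0, "claw": 15},
    {"x": -4, "y": 9, "z": -21.5, "wx": 0, "wy": 0, "wz": 0, "claw": 15},
    {"x": -5, "y": 13, "z": -25, "wx": 0, "wy": 0, "wz": 0, "claw": 15},
    {"x": -5.7, "y": 16, "z": -28, "wx": 0, "wy": 0, "wz": 0, "claw": 15},
    {"x": -5.7, "y": 17.9, "z": -29.6, "wx": 0, "wy": 0, "wz": 0, "claw": 15},
  ],
  squeeze=45,
)

```text
clock: 18.82
position: [0.5441, -0.3686, 0.1322]
tool_rot: [-2.358, -0.001, 0.068]
force: [0.6, 0.0, -0.2]
grip_width: 0.0263
```

Call:
jog_arm(
  increments=[
    {"x": 0, "y": 0, "z": 0, "wx": 0, "wy": 0, "wz": 0, "claw": 15},
    {"x": 0, "y": 0, "z": 0, "wx": 0, "wy": 0, "wz": 0, "claw": 15},
  ],
)

```text
clock: 19.08
position: [0.544, -0.3678, 0.1319]
tool_rot: [-2.357, -0.0, 0.068]
force: [-0.3, -0.3, -0.3]
grip_width: 0.0261
```

```bash
python3 - <<'E'
from go import *
tgt=lambda z:(np.array([.5453,-.3662,z+.0034]),tool(CASE[2],45))
delta(*tgt(.13)); delta(*tgt(.05)); delta(*tgt(.0175))
snap('side','s21',(230,180,430,380),3); snap('top','t21',(300,170,460,290),4)
E
```

```text
t19.07 xyz cm [ 0.14 -0.22 -0.  ] w [ 0.  -0.1 -0.1] |rows 0.0 F [-0.3 -0.3 -0.3] grip 0.0261 pos [ 0.544  -0.3678  0.1319]
t19.07 xyz cm [0.14 5.43 5.66] w [ 0.  -0.1 -0.1] |rows 1.3 F [-0.3 -0.3 -0.3] grip 0.0261 pos [ 0.544  -0.3678  0.1319]
t19.07 xyz cm [0.14 7.73 7.96] w [ 0.  -0.1 -0.1] |rows 1.8 F [-0.3 -0.3 -0.3] grip 0.0261 pos [ 0.544  -0.3678  0.1319]
```

View pics/s21.png

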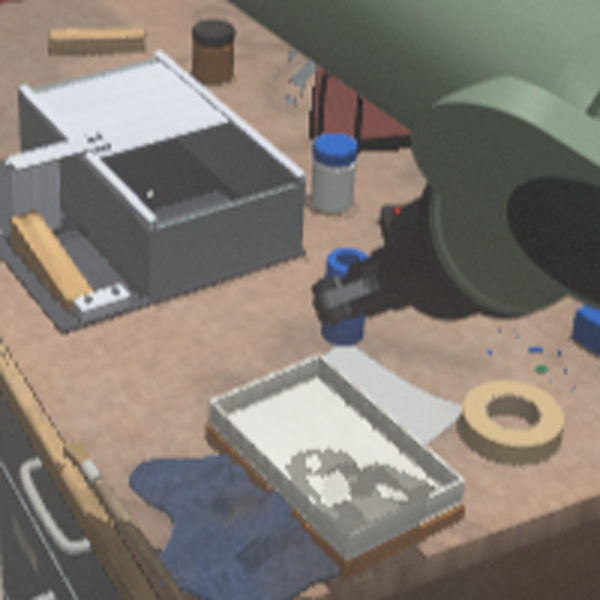

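View pics/t21.png

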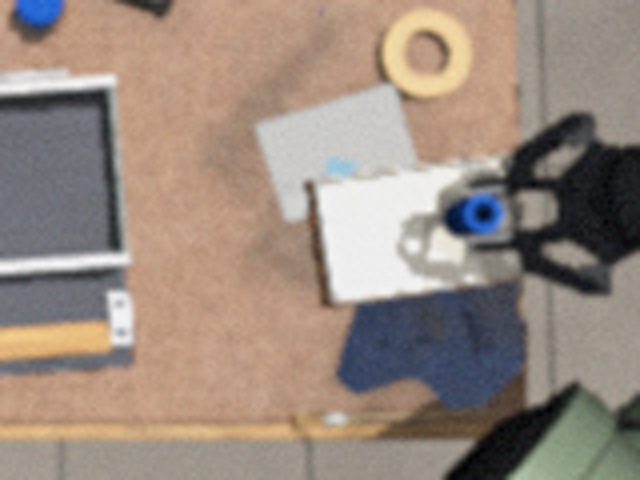

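The tube is upright above the tray: the ring is at top (420,223) and the tube at side (345,279). I'll check its lateral position before lowering.

```bash
python3 - <<'E'
from go import *
print(ray('top',(420.5,223),.189)-bot.observe()['position'])
print(ray('top',(420.5,223),.189), ray('top',(418,223.5),.13))
E
```

```text
[ 0.00171328 -0.02167309  0.05653561]
[ 0.54611434 -0.38920243  0.189     ] [ 0.54886258 -0.39972977  0.13      ]
```

Its lateral position is the tray centre (0.546, -0.389). I'll lower it.

Call:
jog_arm(
  increments=[
    {"x": 0, "y": 2.5, "z": 2.5, "wx": 0, "wy": 0, "wz": 0, "claw": 15},
    {"x": 0, "y": 5, "z": 5, "wx": 0, "wy": 0, "wz": 0, "claw": 15},
    {"x": 0, "y": 6.5, "z": 6.5, "wx": 0, "wy": 0, "wz": 0, "claw": 15},
    {"x": 0, "y": 7.1, "z": 7.1, "wx": 0, "wy": 0, "wz": 0, "claw": 15},
    {"x": 0, "y": 7.4, "z": 7.4, "wx": 0, "wy": 0, "wz": 0, "claw": 15},
    {"x": 0, "y": 7.4, "z": 7.4, "wx": 0, "wy": 0, "wz": 0, "claw": 15},
  ],
)

```text
clock: 19.92
position: [0.5448, -0.3679, 0.0286]
tool_rot: [-2.358, -0.002, 0.069]
force: [0.0, 0.4, -0.2]
grip_width: 0.0262
```

```bash
python3 - <<'E'
from go import *
delta(np.array([.5453,-.3662,.0175+.0034]),tool(CASE[2],45))
snap('side','s22',(290,260,400,380),6)
E
```

```text
t19.93 xyz cm [0.06 0.42 0.66] w [ 0.1 -0.2 -0. ] |rows 0.1 F [ 0.   0.4 -0.2] grip 0.0262 pos [ 0.5448 -0.3679  0.0286]
```

View pics/s22.png

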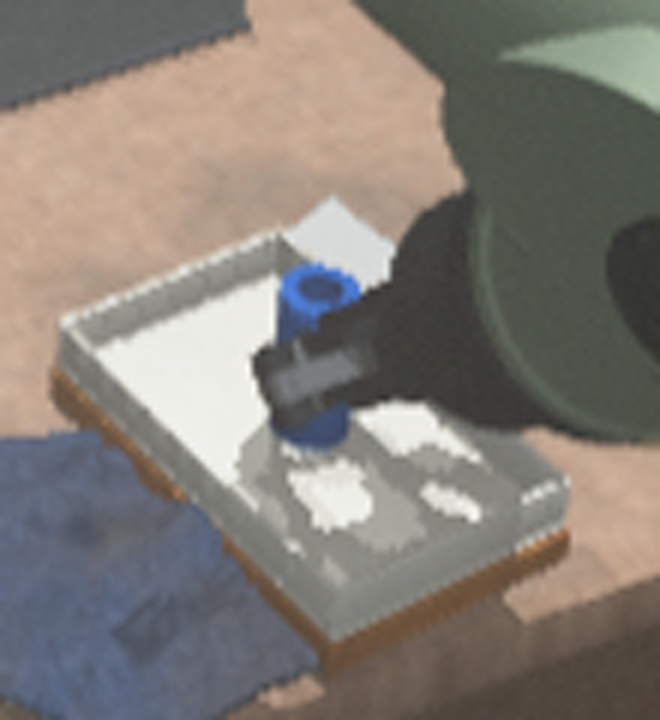

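Call:
jog_arm(
  increments=[
    {"x": 0, "y": 0.3, "z": 0.3, "wx": 0, "wy": 0, "wz": 0, "claw": 15},
    {"x": 0, "y": 0.45, "z": 0.45, "wx": 0, "wy": 0, "wz": 0, "claw": 15},
    {"x": 0, "y": 0.5, "z": 0.5, "wx": 0, "wy": 0, "wz": 0, "claw": 15},
    {"x": 0, "y": 0.5, "z": 0.5, "wx": 0, "wy": 0, "wz": 0, "claw": 15},
  ],
)

```text
clock: 20.48
position: [0.5448, -0.3679, 0.0216]
tool_rot: [-2.358, -0.002, 0.069]
force: [0.2, -0.9, -0.9]
grip_width: 0.0263
```

Call:
jog_arm(
  increments=[
    {"x": 0, "y": 0.1, "z": 0.1, "wx": 0, "wy": 0, "wz": 0, "claw": 15},
    {"x": 0, "y": 0.15, "z": 0.15, "wx": 0, "wy": 0, "wz": 0, "claw": 15},
    {"x": 0, "y": 0.15, "z": 0.15, "wx": 0, "wy": 0, "wz": 0, "claw": 15},
  ],
)

```text
clock: 20.85
position: [0.5449, -0.368, 0.0199]
tool_rot: [-2.358, -0.002, 0.069]
force: [-1.5, 0.2, 4.8]
grip_width: 0.0261
```

The tube has just touched the floor (4.8 N). I'll check that it's upright and then release.

```bash
python3 - <<'E'
from go import *
print(bot.observe()['force'])
snap('side','s23',(290,260,400,380),6)
E
```

```text
[-1.53162425  0.22242875  4.78609358]
```

View pics/s23.png

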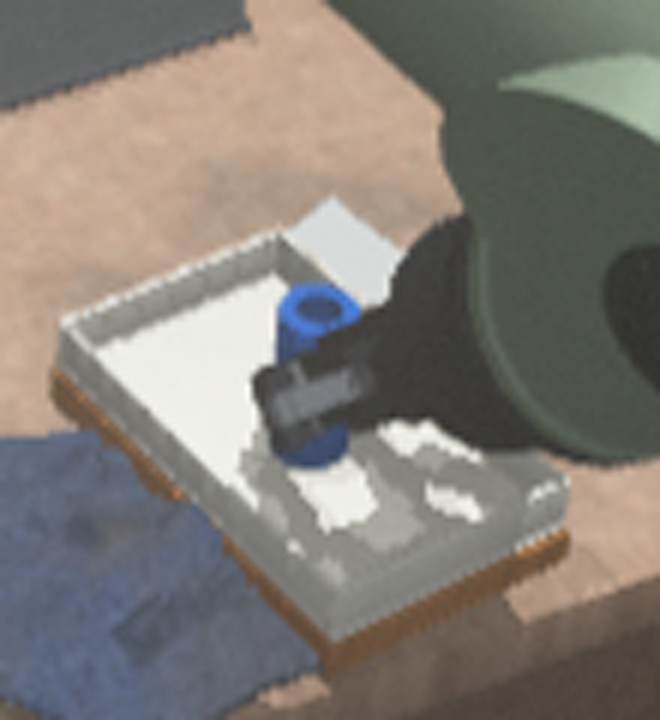

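Call:
jog_arm(
  increments=[
    {"x": 0, "y": 0, "z": 0, "wx": 0, "wy": 0, "wz": 0, "claw": 33},
    {"x": 0, "y": 0, "z": 0, "wx": 0, "wy": 0, "wz": 0, "claw": 40},
    {"x": 0, "y": 0, "z": 0, "wx": 0, "wy": 0, "wz": 0, "claw": 55},
    {"x": 0, "y": 0, "z": 0, "wx": 0, "wy": 0, "wz": 0, "claw": 65},
  ],
)

```text
clock: 21.4
position: [0.5448, -0.368, 0.0198]
tool_rot: [-2.358, -0.002, 0.069]
force: [-0.3, 0.0, -0.4]
grip_width: 0.0552
```

```bash
python3 - <<'E'
from go import *
print(bot.observe()['force'],bot.observe()['grip_width'])
snap('side','s24',(290,260,400,380),6)
E
```

```text
[-0.34557061  0.01576753 -0.42216982] 0.055220354161806186
```

View pics/s24.png

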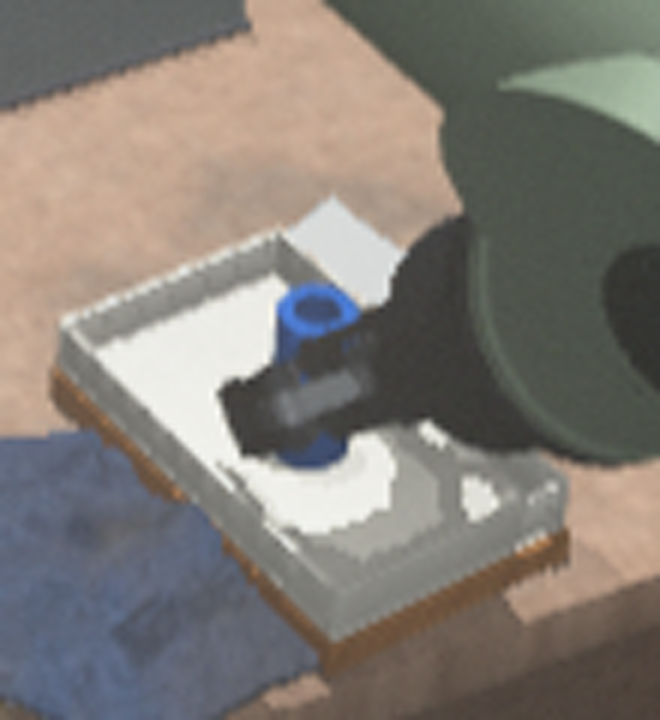

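The tube stands upright in the tray with the jaws open on either side of it, at side (343,325). I'll back out along the tool axis.

Call:
jog_arm(
  increments=[
    {"x": 0, "y": 0, "z": -2, "wx": 0, "wy": 0, "wz": 0, "claw": 65},
    {"x": 0, "y": 0, "z": -5, "wx": 0, "wy": 0, "wz": 0, "claw": 65},
    {"x": 0, "y": 0, "z": -9, "wx": 0, "wy": 0, "wz": 0, "claw": 65},
    {"x": 0, "y": -3, "z": -13, "wx": 0, "wy": 0, "wz": 0, "claw": 65},
    {"x": 0, "y": -3, "z": -13, "wx": 0, "wy": 0, "wz": 0, "claw": 65},
    {"x": 0, "y": -3, "z": -13, "wx": 0, "wy": 0, "wz": 0, "claw": 65},
  ],
)

```text
clock: 22.2
position: [0.5494, -0.4381, 0.1328]
tool_rot: [-2.358, -0.002, 0.069]
force: [0.0, -0.1, -0.5]
grip_width: 0.0558
```

```bash
python3 - <<'E'
from go import *
s=bot.observe();print(s['force'],s['position'],abs(s['qd']).max())
snap('side','s25',(180,150,400,370),3); snap('top','t25',(240,160,440,290),4)
E
```

```text
[ 0.04787612 -0.14432333 -0.48455192] [ 0.54944228 -0.43814285  0.13277554] 0.017358549007245046
```

View pics/s25.png

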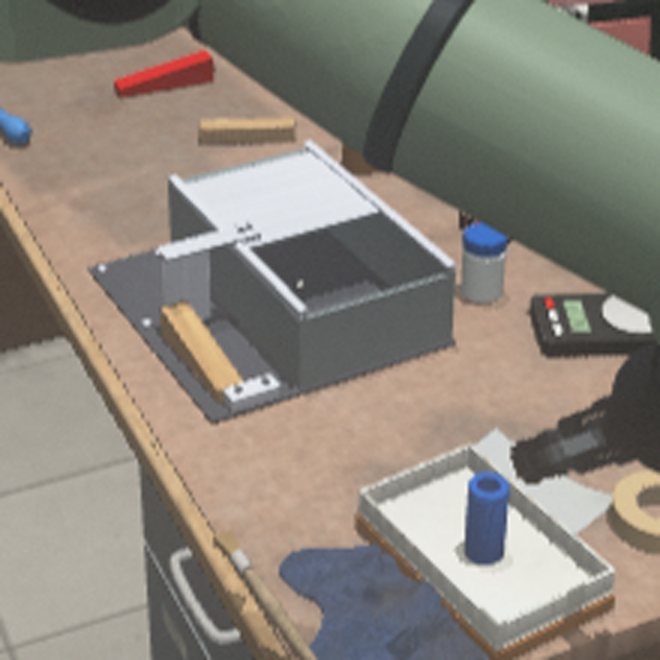

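View pics/t25.png

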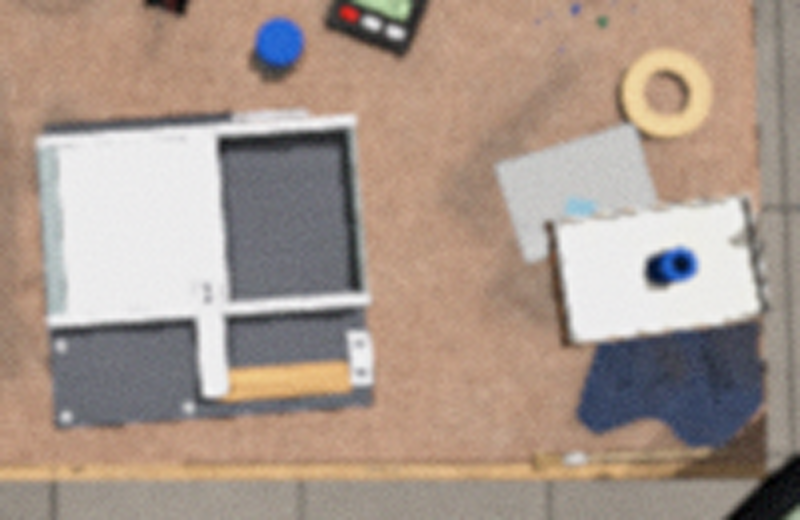

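The tube stands upright in the tray at top (409,226), side (342,323). The hatch is open and propped by the wedge at top (312,255), and the blue-lid jar is upright at top (310,171). One last look at the amber jar.

```bash
python3 - <<'E'
from go import *
snap('top','t26',(180,140,360,280),4); print(bot.observe()['clock'])
E
```

```text
22.35
```

View pics/t26.png

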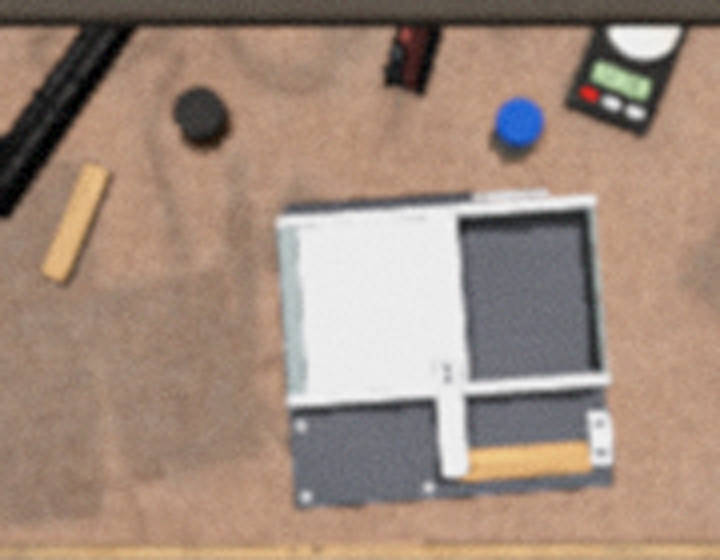

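Both jars stand where they were, at top (230,169) and (310,171), and the robot touches nothing.

```bash
python3 - <<'E'
from workcell import bot
print(bot.job_done())
E
```

```text
the job is handed in; nothing more can be done
None
```

The hatch is propped open by the wedge alone, and the wax tube stands upright near the middle of the white tray. I handed the job in at 22.4 s.

**What I did:** I pushed the hatch open with the wooden wedge and left the wedge lying flat between the pull plate and the jamb. With the tool leaned 45 degrees, I then drew the tube out from under the roof and carried it to the tray.

**Last checks:** The final pictures show the hatch open, the wedge in place, the tube upright and both jars where they began. The force on the tool was about 0.5 N, and nothing was touching.

**What disagreed or went wrong:**
- **Finger tips:** They sit about 20 mm behind the reported TCP. My first try at gripping the wedge closed on nothing above it, and I corrected for the offset after that.
- **Wedge position:** It sits about 15 mm outside the centreline of the plate and jamb, to keep the finger elbows off the box rail. Most of its width, by my estimate about 18 of 24 mm, still bears on both.
- **Force:** Seating the wedge briefly pressed with about 51 N down and 26 N along y at the wrist. I take this to be the gripped wedge bearing on the base plate and jamb, not the gripper's body, but I did not measure that separately.

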